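# Slide a thin spacer off a balance pan and seat it on a flow cell's dowel pins

## Task

The thin aluminium spacer has been weighed; take it from the balance and fit it to the flow cell. It lies flat on the pan, where nothing can get hold of it: touch down slowly, press lightly and slide it until its tab hangs free over the pan's edge nearest the robot, the rest still lying flat, then pinch the tab by its sides and lift the spacer off; the balance takes at most 8 N. Lower it onto the lower half of the flow cell with its two holes over the matching pins, feeling for them and never pushing with more than 15 N, until it lies fully home on the face, and let go; do not let it drop or tip over, and leave the other things where they are.

Things in the scene. Friction and masses are not known exactly. Their poses are not given: they have to be found in the camera images.
- spacer: Thin flat aluminium plate, 2.5 mm thick, 70 g. Main part 84 (x) by 92 mm (y), x and y -42 to +42 and -46 to +46 mm; tab 34 mm wide, x -84 to -42 mm. Origin: underside, centre of the main part; z up. Window through it: x +7 to +21, y -28 to +28 mm; solid before that. Balance point x = -9 mm. Lies on the pan, tab towards the robot, up to 0.35 rad askew to the pan's x; slides easily on it (friction 0.25).
- spacer_tab (a point): Middle of the spacer's tab, half-way through its thickness: spacer frame (-63, 0, 1.25) mm. Axes as spacer. The tab's sides (34 mm apart) are straight from x = -77 to -42 mm; rubber-like finger pads hold on it well.
- spacer_hole_a (a point): Centre of hole a (11.5 mm wide) at the spacer's underside: spacer frame (-30, +35, 0) mm.
- spacer_hole_b (a point): Centre of hole b (9.5 mm wide) at the spacer's underside: spacer frame (+31, -35, 0) mm.
- balance: Top-loading laboratory balance, fixed, its sloping display towards the robot. Origin: on the worktop (within 4 mm), under the centre of the pan; z up, -x side faces the robot. Pan: flat steel plate 220 (x) by 240 mm (y), 3 mm thick, top 92 mm above the origin. The housing is narrower than the pan (206 mm) and ends 68 mm up; its display part runs forward to x = -185 mm, sloping from 62 mm high down to 30 mm.
- pan_edge (a point): Middle of the pan's front top edge, the edge nearest the robot; x of its axes points from the edge into the pan, z up. From the edge forward nothing is higher than 60 mm above the worktop.
- balance_pan (a joint): How far the pan has sunk under load: 0 when empty, 0.0001 m (0.1 mm) per newton, 0.0008 m at the limit of 8 N that the balance takes. Too small to read well: go by the force felt at the tool.
- cell: Lower half of the flow cell: fixed grey block 88 (x) by 132 mm (y), flat face 58 mm above its origin (under its centre, on the worktop); tube fittings on the y sides, 20 mm below the face, reach y = +-96 mm. The seated spacer has its x, y along the cell's x, y and its origin over the cell's, its tab sticking out 40 mm in the free space before the cell's -x side (robot side).
- cell_face (a point): Centre of the cell's flat face (58 mm above cell). Same axes.
- cell_pin_a (a point): Foot, on the face, of the thick pin (10 mm across, 12 mm high, flat-topped with a 0.5 mm chamfer), at the cell's (-30, +35) mm; it belongs in hole a.
- cell_pin_b (a point): Foot, on the face, of the thin pin (8 mm across, 12 mm high, chamfered likewise), at the cell's (+31, -35) mm; it belongs in hole b.
- spanner: Bystander: small steel spanner 144 mm long on the worktop, right of the mouse mat.
- lc_column: Bystander: steel LC column 174 mm long, 16 mm thick, lying on the worktop in front of the balance.
- amber_bottle: Bystander: small amber bottle, 45 mm across, 95 mm high, standing behind the cell.
- beaker: Bystander: beaker, 51 mm across, 61 mm high, left of the balance.

How it is judged (in metres and radians):
On the way, in this order (a step that is already met when the one before it is completed fails the run):
1. the spacer lies flat on the pan with the middle of its tab at least 12 mm out beyond the front edge (x of spacer_tab in the frame of pan_edge below -0.012 m and z of spacer_tab in the frame of pan_edge between -0.002 and 0.004 m and angle between spacer's own z axis and vertical below 0.04 rad), for 0.2 s.
2. the spacer, held by its tab, is lifted clear of the pan (z of spacer in the frame of pan_edge above 0.015 m and contact force between the fingers and spacer above 1 N), for 0.2 s.
At the end, for the whole second after the job is handed in: The spacer lies at rest and released, fully home on the cell's face: holes a and b within 3 mm of pins a and b, its underside at both holes within 2 mm of the face, and level to 0.04 rad (horizontal distance between spacer_hole_a and cell_pin_a below 0.003 m and horizontal distance between spacer_hole_b and cell_pin_b below 0.003 m and z of each of spacer_hole_a, spacer_hole_b in the frame of cell_face below 0.002 m and z of spacer_tab in the frame of cell_face below 0.004 m and angle between spacer's own z axis and vertical below 0.04 rad and linear speed of spacer below 0.01 m/s and angular speed of spacer below 0.1 rad/s and contact force between the fingers and spacer below 0.1 N); the robot touches nothing.
It fails at once if the balance is overloaded: its pan is pressed down with more than 8 N (0.8 mm) (value of joint balance_pan above 0.0008 m).
It fails at once if the spacer is pressed against the cell with more than 15 N (contact force between spacer and cell above 15 N).
It fails at once if the spacer drops (nearer than 30 mm to the worktop) or tips over (more than 0.6 rad) (angle between spacer's own z axis and vertical above 0.6 rad or height (world z) of spacer below 0.03 m).
It fails at once if a bystander is moved by more than 15 mm (distance of any of spanner, lc_column, amber_bottle, beaker from where it was at the start of the episode above 0.015 m).
It also fails if it takes over 58 s, if anything falls off the work surface, if the arm or the gripper's body presses on something with over 40 N, if the wrist force passes 120 N, or if a joint passes its speed limit or range.

## Robot

A 6-joint arm with a two-finger parallel gripper is mounted at the origin on a cart in front of the work surface, level with it; the furniture and walls round the work are solid. World frame = base frame: x ahead of the robot, y to its left, z up, the work surface at z = 0. Lengths are in mm, angles in rad, forces in N, time in s.
With the tool pointing down it reaches from about 200 to 875 mm from the base axis. Payload 3.4 kg.
Tool frame: the origin (TCP) lies between the finger pads; the fingertips stand 19 mm ahead of it and the grasp point (between the pads) is the TCP; z points along the fingers, y is the direction in which the jaws open and shut (so a half turn about z gives the same grasp; the last joint's range is limited). The gripper opens to 94 mm and grips with 3 to 60 N. Pads are 16 mm wide; open, the fingers measure 119 mm over their backs; the gripper's body (75 mm by 177 mm) begins 78 mm behind the grasp point.
Start: joints at [1.126, 0.276, 1.505, -0, 1.361, -0.121], TCP at [182.966, 545.148, 224.493] pointing down, gripper open.
Joint ranges: [-2.89, 2.89], [-0.75, 2.08], [0.22, 2.7], [-1.18, 4.32], [0.11, 2.71], [-2.7, 2.7]. Speed limits (rad/s): [2.57, 2.57, 3.14, 3.14, 3.14, 3.14].

## Interface

Orientations are given as a rotation vector (axis times angle).
In Python, from cell import arm gives the robot as it stands. The module is installed in compiled form; this text tells all that it offers.
- The arm moves only by the tool drive_tool, never from a script. Its argument "rows" is a list of rows, each an object of numbers: "x", "y", "z": the shift along the tool's x, y, z in mm; "rx", "ry", "rz": the turn, a rotation vector about the tool's x, y, z in rad; "grip": the closure, from 0 (fully open) to 1 (shut). In form: [{"x": .., "y": .., "z": .., "rx": .., "ry": .., "rz": .., "grip": ..}, ...]. A call has 1 to 20 rows; each row is the pose to reach, as a shift and turn from the pose commanded when the call began, along the tool's axes at that moment; what a row does not reach only later rows make up. A row lasts 1/10 s, in which the tool goes at most 50 mm and 8.59 degrees, less where a joint would pass 70% of its speed; a pose out of reach is approached as far as the arm can. A call with a gripper value outside its range is refused whole. The fingers move at their own pace and stop on an object; "force" is the grip in N (left out, the last holds). Time passes only in rows, so rows that repeat a pose let the fingers close. It gives the time, the measured TCP pose, the force and the opening at its end, in the units of the state.
- arm.sense(): the state, without advancing time (a new reading comes with each control period).
- arm.get_image(name): name is "scene" or "top" or "wrist"; returns (picture, depth): 384x512x3 uint8, blue, green, red; 384x512 float32, mm along the optical axis (not along the pixel's ray), 0 where there is no reading.
- arm.get_calibration(name): a dict with "mtx" (3x3 intrinsics, pixels), "dist_coeffs" ([k1, k2, p1, p2, k3] as OpenCV has them; the pictures are not rectified), "position" and "rotation" of the camera in the world. Camera axes: x right, y up, looking along -z (the intrinsics and any distortion apply to the point x, -y, -z); pixel columns grow to the right and rows downward; lengths in mm; the calibration is good to about 2 mm. A picture is of the moment at which its call begins: read the wrist's pose just before it. get_calibration takes no time and is no camera call; for the wrist camera it gives the pose at the moment of the call.
- arm.job_done(): hands the job in, once; it reports no verdict.
Trained networks look in the newest picture that a camera, given by its name, has taken for a name from the list of things; names that differ only in an ending like _2 or _b are one class to them, and where a whole thing is asked for, a point or a joint stands for the part that bears it (a point fixed in the world has none). Each returns a list of dicts, best first, with "p" (0 to 1); they miss things now and then, are a little off and sometimes report something else, mostly with a low value. They report only what shows in the picture. A call takes as long as a camera call.
- arm.look_for(camera, query): "location" ([row, column] in pixels, amid what is visible of it).
- arm.cut_out(camera, query): "mask" (384x512 bool, what is visible of it) and "location" ([row, column] in pixels, amid what is visible of it).
The state is a dict: "clock": time; "joint_positions": joint angles; "joint_vel": joint speeds; "joint_efforts": joint torques, N m; "ee_pos": TCP position; "eef_rot": TCP orientation; "force": force on the tool from outside, world axes, zero at the start; "wrist_torque": the same for the moment, N m; "gripper_width": opening from 0.0 (shut) to 1.0 (fully open).
Only numpy, scipy, OpenCV 4.12 (cv2) and the standard library are available. Lean on these libraries where they do the work, as an engineer would, in place of code of your own. Each camera call takes 0.05 s, during which the arm holds its last target.

## Working session

There is one attempt and no reset: what is moved stays moved. The work goes in short steps, Python scripts to look and compute and a tool call to move; the robot and the scene stay as the last step left them, time stands still between calls to the robot, and variables do not carry over. Pictures are saved under pics/ and viewed, and the job is handed in when it is done.

Besides the shell and the picture viewer there is one more tool, called after "Call:" in YAML: its name, and indented under it one key for each argument. drive_tool: Moves the arm, as the interface text tells. Its arguments: {"type":"object","properties":{"rows":{"type":"array"},"force":{"type":"number"}},"required":["rows"]}

```bash
mkdir -p pics; cat > h.py <<'E'
import numpy as np, cv2
from cell import arm
from scipy.spatial.transform import Rotation as R
def shot(cam,name):
    c=arm.get_calibration(cam); im,d=arm.get_image(cam)
    cv2.imwrite(f'pics/{name}.png',im); np.savez(f'pics/{name}.npz',im=im,d=d,mtx=c['mtx'],dist=c['dist_coeffs'],pos=c['position'],rot=c['rotation'])
    return im,d,c
def rotm(r):
    r=np.array(r,float)
    return r if r.shape==(3,3) else R.from_rotvec(r).as_matrix()
def px2w(c,uv,depth):
    uv=np.array(uv,np.float64).reshape(-1,1,2)
    n=cv2.undistortPoints(uv,np.array(c['mtx']),np.array(c['dist_coeffs'])).reshape(-1,2)
    d=np.array(depth).reshape(-1,1)
    p=np.hstack([n[:,:1]*d,-n[:,1:]*d,-d*np.ones((len(n),1))])
    return p@rotm(c['rotation']).T+np.array(c['position'])
def px2plane(c,uv,z):
    a=px2w(c,uv,np.ones(len(np.array(uv).reshape(-1,2)))); o=np.array(c['position']); v=a-o
    return o+v*((z-o[2])/v[:,2:3])
def w2px(c,p):
    p=(np.array(p,float).reshape(-1,3)-np.array(c['position']))@rotm(c['rotation'])
    p=p*[1,-1,-1]
    return cv2.projectPoints(p,np.zeros(3),np.zeros(3),np.array(c['mtx']),np.array(c['dist_coeffs']))[0].reshape(-1,2)
E
python3 - <<'E'
from h import *
s=arm.sense()
print(s)
for n in ['scene','top','wrist']:
    im,d,c=shot(n,n+'0'); print(n,c['position'],c['rotation'],c['mtx'],c['dist_coeffs'])
E
```

```text
{'clock': 0.0, 'joint_positions': array([ 1.12596932e+00,  2.76603023e-01,  1.50616657e+00, -3.01921316e-05,
        1.36070122e+00, -1.20958802e-01]), 'joint_vel': array([ 3.96778824e-05, -1.16876953e-03, -9.34208660e-04, -2.78201517e-04,
        6.20777926e-04, -2.09739881e-03]), 'joint_efforts': array([-9.57681114e-04, -4.04583478e+01, -2.37226939e+01,  6.98682829e-02,
        3.46502848e-02, -1.53550641e-04]), 'ee_pos': array([182.73632477, 544.60018008, 223.58683134]), 'eef_rot': array([-5.06420548e-01, -3.10000305e+00,  2.84542875e-03]), 'force': array([0.00950505, 0.94871239, 0.23316097]), 'wrist_torque': array([ 0.0174547 ,  0.00075423, -0.01069399]), 'gripper_width': 1.001948459082288}
scene [-109.8177949  695.0225315 1073.7840598] [ 0.38969791 -0.81098257 -2.17547222] [[450.9924043    0.         257.82725816]
 [  0.         450.9924043  194.81683632]
 [  0.           0.           1.        ]] [-0.06865234  0.          0.          0.          0.        ]
top [ 430.74556035  135.91035472 1222.3307692 ] [ 0.05928578 -0.06573066 -1.57126578] [[363.425899     0.         251.35416579]
 [  0.         363.425899   189.61904091]
 [  0.           0.           1.        ]] [-0.00591049  0.          0.          0.          0.        ]
wrist [110.72726625 569.30210959 383.28536279] [-0.23258038 -0.16487806  1.24098871] [[272.30207739   0.         257.60521111]
 [  0.         272.30207739 194.61971823]
 [  0.           0.           1.        ]] [-0.06338683  0.          0.          0.          0.        ]
```

View pics/scene0.png

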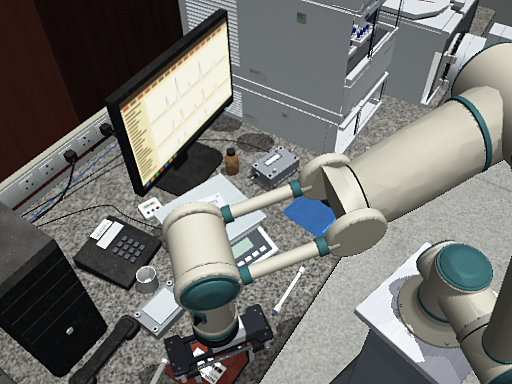

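View pics/top0.png

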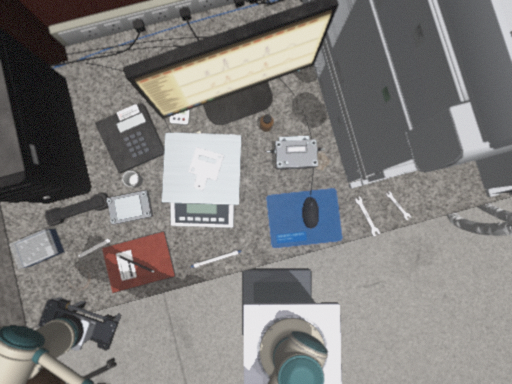

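View pics/wrist0.png

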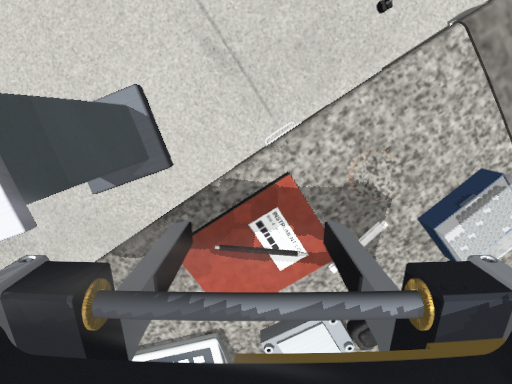

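The top view shows the balance pan (about row 170, col 202) with the spacer on it, the display towards the robot, the cell at (152, 297) and the column at (258, 216).

```bash
python3 - <<'E'
from h import *
z=np.load('pics/top0.npz'); c=dict(mtx=z['mtx'],dist_coeffs=z['dist'],position=z['pos'],rotation=z['rot']); d=z['d']
for q in ['spacer','balance','cell','cell_pin_a','spacer_hole_a','lc_column','beaker','amber_bottle','spanner']:
    r=arm.cut_out('top',q)
    for k in r[:2]:
        m=k['mask']; ys,xs=np.nonzero(m)
        l=k['location']; dd=np.median(d[m]) if m.any() else 0
        w=px2w(c,np.c_[xs,ys],d[m])
        print(q,round(k['p'],2),np.round(l,1),m.sum(),np.round(px2w(c,[[l[1],l[0]]],[dd])[0],1),'z pct',np.round(np.percentile(w[:,2],[5,50,95]),1),'bbox',np.round(np.percentile(w[:,:2],[1,99],0).ravel()))
        np.save(f'pics/m_{q}_{r.index(k) if False else 0}.npy',m) if k is r[0] else 0
im=z['im']; cv2.imwrite('pics/crop.png',cv2.resize(im[120:240,150:330],None,fx=4.4,fy=4.4,interpolation=cv2.INTER_CUBIC))
E
```

```text
spacer 0.93 [163.9 204.6] 821 [601.8 277.6  92.9] z pct [88.4 92.2 95.9] bbox [526. 223. 649. 321.]
balance 0.6 [185.3 206.2] 5787 [535.5 273.3  82.5] z pct [34.1 88.8 93.1] bbox [410. 170. 698. 404.]
cell 0.73 [150.4 295.4] 1329 [651.2 -12.1  57.1] z pct [17.2 56.4 60.8] bbox [597. -91. 707.  53.]
cell 0.34 [166.5 200.9] 781 [593.7 289.2  92.3] z pct [88.4 92.2 95.9] bbox [526. 226. 650. 320.]
cell_pin_a 0.9 [151.  293.5] 1348 [649.3  -6.   56.8] z pct [16.1 56.3 60.8] bbox [597. -92. 708.  53.]
spacer_hole_a 0.79 [164.6 204. ] 837 [599.7 279.5  92.5] z pct [88.3 92.2 95.8] bbox [529. 223. 649. 321.]
lc_column 0.75 [259.5 217.3] 238 [296.6 243.4  10.4] z pct [-2.3 10.6 16.7] bbox [272. 169. 329. 325.]
beaker 0.7 [180.2 134.4] 221 [558.3 518.9  22. ] z pct [-1.9 22.2 56.5] bbox [538. 497. 583. 544.]
amber_bottle 0.76 [124.3 269.5] 189 [734.3  72.2  69.4] z pct [16.4 70.  96.4] bbox [726.  60. 759. 100.]
amber_bottle 0.35 [165.5 203.4] 782 [596.9 281.4  92.3] z pct [88.4 92.2 95.8] bbox [529. 226. 653. 317.]
spanner 0.7 [215.8 369.1] 191 [ 439.4 -262.8    6.2] z pct [-0.8  6.5 10.3] bbox [ 382. -290.  502. -218.]
spanner 0.42 [126.5 264.7] 198 [727.2  87.7  68.6] z pct [18.5 69.8 96.4] bbox [726.  60. 762. 103.]
```

View pics/crop.png

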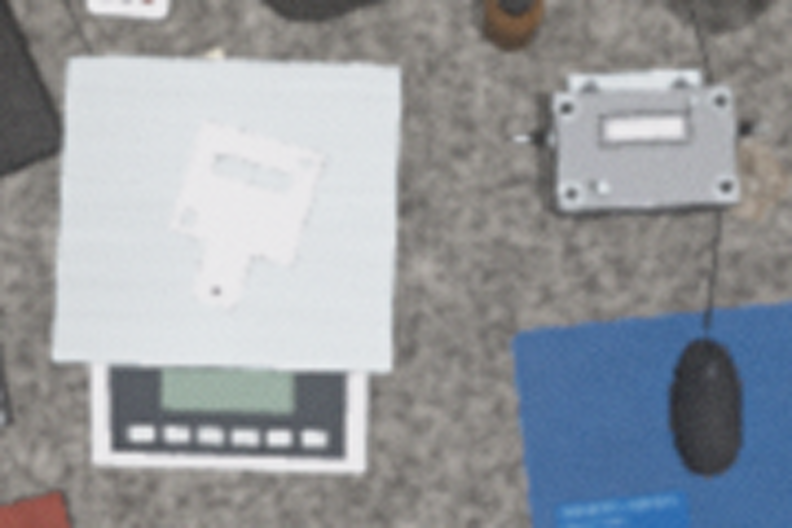

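```bash
python3 - <<'E'
from h import *
z=np.load('pics/wrist0.npz'); s=arm.sense()
T=R.from_rotvec(s['eef_rot']).as_matrix()
C=rotm(z['rot'])
print(s['clock'],'tool axes\n',T.round(3)); print('cam pos in tool',(T.T@(z['pos']-s['ee_pos'])).round(1)); print('look in tool',(T.T@-C[:,2]).round(3),'right',(T.T@C[:,0]).round(3))
z=np.load('pics/top0.npz'); c=dict(mtx=z['mtx'],dist_coeffs=z['dist'],position=z['pos'],rotation=z['rot']); d=z['d']
v,u=np.mgrid[0:384:1,0:512:1]; w=px2w(c,np.c_[u.ravel(),v.ravel()],d.ravel())
w=w[d.ravel()>0]
for x in range(400,840,40):
    print(x,[int(np.percentile(q[:,2],98)) if len(q:=w[(abs(w[:,0]-x)<20)&(abs(w[:,1]-y)<20)]) else -1 for y in range(440,-140,-40)])
E
```

```text
0.6 tool axes
 [[-0.948  0.318  0.   ]
 [ 0.318  0.948  0.   ]
 [ 0.     0.    -1.   ]]
cam pos in tool [ 7.620e+01 -1.000e-01 -1.588e+02]
look in tool [-0.264 -0.002  0.965] right [0.002 1.    0.002]
400 [16, 30, 33, 35, 36, 34, 35, 4, 3, 4, 6, 6, 26, 29, 6]
440 [3, 45, 48, 50, 49, 49, 49, 3, 3, 5, 6, 5, 36, 39, 6]
480 [4, 93, 93, 93, 93, 92, 92, 93, 4, 6, 6, 7, 31, 36, 7]
520 [3, 94, 93, 94, 94, 94, 93, 91, 3, 4, 4, 5, 7, 11, 5]
560 [4, 93, 94, 95, 96, 96, 94, 92, 3, 4, 4, 3, 4, 8, 3]
600 [3, 94, 93, 96, 96, 96, 93, 91, 3, 2, 60, 66, 61, 59, 4]
640 [27, 94, 94, 95, 95, 95, 93, 93, 3, 40, 60, 60, 61, 61, 13]
680 [35, 94, 94, 94, 93, 94, 93, 93, 3, 3, 61, 61, 69, 62, 21]
720 [39, 450, 90, 67, 64, 64, 66, 3, 4, 95, 18, 19, 21, 10, 764]
760 [7, 456, 455, 455, 450, 13, 12, 10, 57, 98, 4, 4, 6, 5, 698]
800 [3, 18, 455, 456, 455, 455, 454, 443, 13, 14, 4, 3, 5, 3, 645]
```

Call:
drive_tool:
  rows:
    - {"x":-40,"y":-14,"z":-1,"rz":0.15,"grip":0.65}
    - {"x":-85,"y":-28,"z":-2,"rz":0.3,"grip":0.65}
    - {"x":-130,"y":-42,"z":-3,"rz":0.45,"grip":0.65}
    - {"x":-175,"y":-56,"z":-4,"rz":0.6,"grip":0.65}
    - {"x":-220,"y":-70,"z":-4,"rz":0.75,"grip":0.65}
    - {"x":-265,"y":-84,"z":-5,"rz":0.9,"grip":0.65}
    - {"x":-310,"y":-98,"z":-5,"rz":1.05,"grip":0.65}
    - {"x":-350,"y":-116,"z":-6,"rz":1.2,"grip":0.65}
    - {"x":-385,"y":-130,"z":-6,"rz":1.35,"grip":0.65}
    - {"x":-413,"y":-141,"z":-6,"rz":1.5,"grip":0.65}
    - {"x":-413,"y":-141,"z":-6,"rz":1.65,"grip":0.65}
    - {"x":-413,"y":-141,"z":-6,"rz":1.8,"grip":0.65}
    - {"x":-413,"y":-141,"z":-6,"rz":1.95,"grip":0.65}
    - {"x":-413,"y":-141,"z":-6,"rz":2.1,"grip":0.65}
    - {"x":-413,"y":-141,"z":-6,"rz":2.25,"grip":0.65}
    - {"x":-413,"y":-141,"z":-6,"rz":2.4,"grip":0.65}
    - {"x":-413,"y":-141,"z":-6,"rz":2.55,"grip":0.65}
    - {"x":-413,"y":-141,"z":-6,"rz":2.7,"grip":0.65}
    - {"x":-413,"y":-141,"z":-6,"rz":2.82,"grip":0.65}
    - {"x":-413,"y":-141,"z":-6,"rz":2.82,"grip":0.65}

```text
schema error: expected keys x, y, z, rx, ry, rz, grip
```

```bash
python3 - <<'E'
from h import *
s=arm.sense(); print(s['clock'],s['ee_pos'],s['eef_rot'],s['force'],s['gripper_width'],s['joint_positions'])
im,d,c=shot('wrist','w1')
r=arm.cut_out('wrist','spacer')
for k in r: print(k['p'],k['location'],k['mask'].sum())
if r: np.save('pics/w1m.npy',r[0]['mask'])
E
```

```text
0.6 [182.96723449 545.14141913 224.49376039] [5.06418599e-01 3.10049716e+00 1.39450201e-04] [0.16391344 0.24854921 0.36000081] 0.9993778344540537 [ 1.12598300e+00  2.75891609e-01  1.50491012e+00  1.56552062e-05
  1.36070292e+00 -1.21006654e-01]
```

View pics/w1.png

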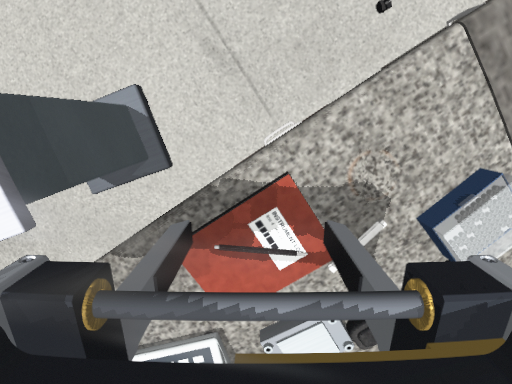

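The arm has not moved: all seven keys are required in each row. I'll repeat the call in full.

Call:
drive_tool:
  rows:
    - {"x":-40,"y":-14,"z":-1,"rx":0,"ry":0,"rz":0.15,"grip":0.65}
    - {"x":-85,"y":-28,"z":-2,"rx":0,"ry":0,"rz":0.3,"grip":0.65}
    - {"x":-130,"y":-42,"z":-3,"rx":0,"ry":0,"rz":0.45,"grip":0.65}
    - {"x":-175,"y":-56,"z":-4,"rx":0,"ry":0,"rz":0.6,"grip":0.65}
    - {"x":-220,"y":-70,"z":-4,"rx":0,"ry":0,"rz":0.75,"grip":0.65}
    - {"x":-265,"y":-84,"z":-5,"rx":0,"ry":0,"rz":0.9,"grip":0.65}
    - {"x":-310,"y":-98,"z":-5,"rx":0,"ry":0,"rz":1.05,"grip":0.65}
    - {"x":-350,"y":-116,"z":-6,"rx":0,"ry":0,"rz":1.2,"grip":0.65}
    - {"x":-385,"y":-130,"z":-6,"rx":0,"ry":0,"rz":1.35,"grip":0.65}
    - {"x":-413,"y":-141,"z":-6,"rx":0,"ry":0,"rz":1.5,"grip":0.65}
    - {"x":-413,"y":-141,"z":-6,"rx":0,"ry":0,"rz":1.65,"grip":0.65}
    - {"x":-413,"y":-141,"z":-6,"rx":0,"ry":0,"rz":1.8,"grip":0.65}
    - {"x":-413,"y":-141,"z":-6,"rx":0,"ry":0,"rz":1.95,"grip":0.65}
    - {"x":-413,"y":-141,"z":-6,"rx":0,"ry":0,"rz":2.1,"grip":0.65}
    - {"x":-413,"y":-141,"z":-6,"rx":0,"ry":0,"rz":2.25,"grip":0.65}
    - {"x":-413,"y":-141,"z":-6,"rx":0,"ry":0,"rz":2.4,"grip":0.65}
    - {"x":-413,"y":-141,"z":-6,"rx":0,"ry":0,"rz":2.55,"grip":0.65}
    - {"x":-413,"y":-141,"z":-6,"rx":0,"ry":0,"rz":2.7,"grip":0.65}
    - {"x":-413,"y":-141,"z":-6,"rx":0,"ry":0,"rz":2.82,"grip":0.65}
    - {"x":-413,"y":-141,"z":-6,"rx":0,"ry":0,"rz":2.82,"grip":0.65}

```text
clock: 2.7
ee_pos: [529.6, 280.0, 230.5]
eef_rot: [-3.142, 0.003, -0.0]
force: [1.4, -0.7, -0.5]
gripper_width: 0.35
```

```bash
python3 - <<'E'
from h import *
s=arm.sense(); print(s['clock'],s['ee_pos'],s['eef_rot'],s['force'],s['gripper_width'],s['joint_positions'])
im,d,c=shot('wrist','w2')
r=arm.cut_out('wrist','spacer')
for k in r: print(k['p'],k['location'],k['mask'].sum())
if r: np.save('pics/w2m.npy',r[0]['mask'])
E
```

```text
2.7 [529.63363217 280.04348725 230.49758283] [-3.14154297e+00  3.01080246e-03 -8.26631529e-05] [ 1.43455518 -0.66269847 -0.48533022] 0.3499610881192122 [3.70267033e-01 3.09128115e-01 1.44168212e+00 2.62871287e-05
 1.39071588e+00 1.94297542e+00]
0.58 [130.1, 256.7] 7185
```

View pics/w2.png

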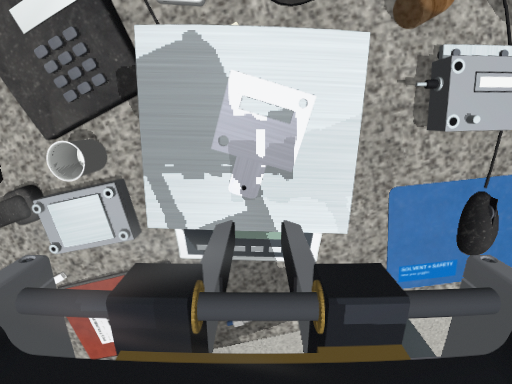

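```bash
python3 - <<'E'
from h import *
z=np.load('pics/w2.npz'); im=z['im']
cv2.imwrite('pics/w2c.png',cv2.resize(im[55:245,130:375],None,fx=3.2,fy=3.1,interpolation=cv2.INTER_CUBIC))
c=dict(mtx=z['mtx'],dist_coeffs=z['dist'],position=z['pos'],rotation=z['rot']); d=z['d']
print('holes',px2plane(c,[[223,141],[303,103]],94.5).round(1))
m=np.load('pics/w2m.npy'); ys,xs=np.nonzero(m); w=px2w(c,np.c_[xs,ys],d[m]); print('z',np.percentile(w[:,2],[5,50,95]))
pan=px2plane(c,[[147,231],[347,233],[137,26],[368,33]],92); print(pan.round(1))
for u,v in [(170,220),(330,220),(160,60),(350,60)]: print(px2w(c,[[u,v]],[d[v,u]]).round(1), np.median(px2w(c,[[u+i,v+j] for i in range(-3,4) for j in range(-3,4)],d[v-3:v+4,u-3:u+4].T.ravel())[:,2]).round(1))
E
```

```text
holes [[585.7 316.8  94.5]
 [624.8 232.6  94.5]]
z [91.41184603 92.66115067 93.87694319]
[[480.4 411.8  92. ]
 [477.9 173.3  92. ]
 [701.  400.8  92. ]
 [694.  168.6  92. ]]
[[493.9 383.2  90.4]] 90.3
[[493.6 194.3  89.6]] 90.3
[[668.4 380.   90.3]] 90.3
[[668.1 185.   90.7]] 90.2
```

View pics/w2c.png

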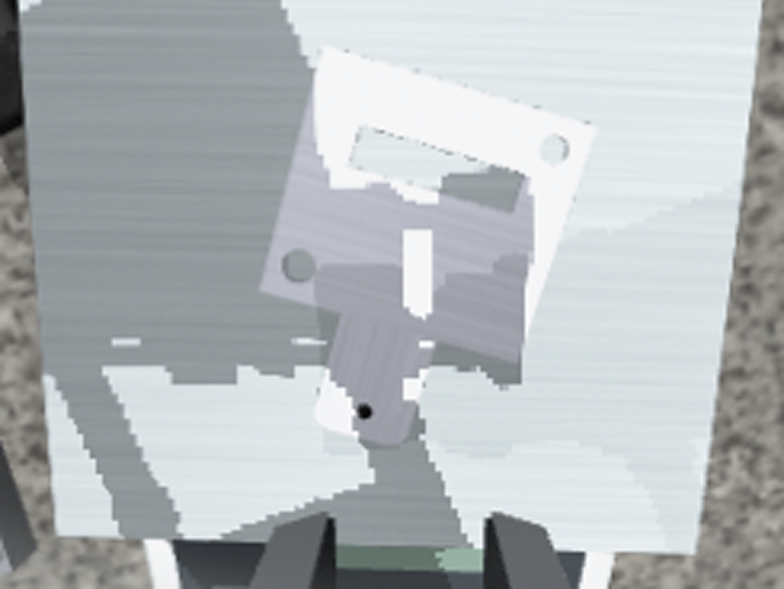

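```bash
cat >> h.py <<'E'
def rigid(model,meas):
    model=np.array(model,float);meas=np.array(meas,float)[:,:2]
    a=model-model.mean(0);b=meas-meas.mean(0)
    th=np.arctan2((a[:,0]*b[:,1]-a[:,1]*b[:,0]).sum(),(a*b).sum())
    Rm=np.array([[np.cos(th),-np.sin(th)],[np.sin(th),np.cos(th)]]); t=meas.mean(0)-Rm@model.mean(0)
    return th,t,meas-(model@Rm.T+t),Rm
def load(n):
    z=np.load(f'pics/{n}.npz'); return z['im'],z['d'],dict(mtx=z['mtx'],dist_coeffs=z['dist'],position=z['pos'],rotation=z['rot'])
E
python3 - <<'E'
from h import *
im,d,c=load('w2')
cr=np.array([(322,50),(595,125),(262,290),(520,362),(299,266),(555,150)],float)
px=cr/[3.2,3.1]+[130,55]
mod=[(42,46),(42,-46),(-42,46),(-42,-46),(-30,35),(31,-35)]
for zt in (93.,94.5):
    w=px2plane(c,px,zt); th,t,res,Rm=rigid(mod,w); print(zt,th,t.round(1)); print(res.round(1).tolist()); 
    for n,p in [('tab',(-63,0)),('press',(-10,0)),('tabend',(-84,0))]: print(n,(Rm@p+t).round(1))
e=np.array([(57,538),(695,553)],float)/[3.2,3.1]+[130,55]; w=px2plane(c,e,91); print(w.round(1), np.arctan2(w[0,0]-w[1,0],-(w[0,1]-w[1,1])))
s=arm.sense(); print(s['force'])
E
```

```text
93.0 -0.2747177130981662 [604.6 274.2]
[[-1.4, 0.1], [0.1, 0.5], [0.9, -0.5], [0.2, -0.2], [0.6, 0.5], [-0.4, -0.3]]
tab [544.  291.3]
press [595. 277.]
tabend [523.7 297. ]
94.5 -0.2747177130981663 [604.6 274.3]
[[-1.6, -0.1], [-0.0, 0.8], [1.0, -0.8], [0.5, -0.1], [0.7, 0.3], [-0.5, -0.1]]
tab [544.  291.4]
press [595. 277.]
tabend [523.8 297.1]
[[483.1 410.9  91. ]
 [477.  172.6  91. ]] 3.1156630546166966
[ 0.33997635 -0.01903524 -1.0682095 ]
```

Call:
drive_tool:
  rows:
    - {"x":30,"y":2,"z":20,"rx":0,"ry":0,"rz":0.1,"grip":0.65}
    - {"x":67,"y":3.6,"z":50,"rx":0,"ry":0,"rz":0.2,"grip":0.65}
    - {"x":67,"y":3.6,"z":80,"rx":0,"ry":0,"rz":0.275,"grip":0.65}
    - {"x":67,"y":3.6,"z":100,"rx":0,"ry":0,"rz":0.275,"grip":0.65}
    - {"x":67,"y":3.6,"z":109,"rx":0,"ry":0,"rz":0.275,"grip":0.65}
    - {"x":67,"y":3.6,"z":112,"rx":0,"ry":0,"rz":0.275,"grip":0.65}
    - {"x":67,"y":3.6,"z":112,"rx":0,"ry":0,"rz":0.275,"grip":0.65}
    - {"x":67,"y":3.6,"z":112,"rx":0,"ry":0,"rz":0.275,"grip":0.65}

```text
clock: 3.6
ee_pos: [597.4, 276.7, 120.0]
eef_rot: [-3.11, 0.433, -0.004]
force: [0.2, 0.0, 0.1]
gripper_width: 0.349
```

```bash
python3 - <<'E'
from h import *
s=arm.sense(); print(s['clock'],s['ee_pos'],s['eef_rot'],s['force'],s['wrist_torque'])
im,d,c=shot('wrist','w3')
E
```

```text
3.6 [597.36193739 276.74249525 120.00725483] [-3.11033086  0.43284939 -0.00381105] [0.20217899 0.01529171 0.14896098] [ 0.01398952  0.10423151 -0.03775682]
```

View pics/w3.png

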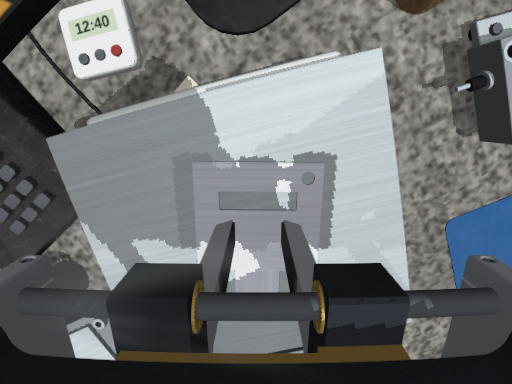

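Call:
drive_tool:
  rows:
    - {"x":0,"y":0,"z":0.5,"rx":0,"ry":0,"rz":0,"grip":0.65}
    - {"x":0,"y":0,"z":1,"rx":0,"ry":0,"rz":0,"grip":0.65}
    - {"x":0,"y":0,"z":1,"rx":0,"ry":0,"rz":0,"grip":0.65}
    - {"x":0,"y":0,"z":1,"rx":0,"ry":0,"rz":0,"grip":0.65}

```text
clock: 4.05
ee_pos: [596.6, 276.4, 117.6]
eef_rot: [-3.111, 0.434, -0.0]
force: [-0.1, -0.1, -0.2]
gripper_width: 0.351
```

```bash
python3 - <<'E'
from h import *
s=arm.sense(); print(s['clock'],s['ee_pos'],s['eef_rot'],s['force'],s['wrist_torque'])
E
```

```text
4.05 [596.6380416  276.36227711 117.62246514] [-3.11130010e+00  4.33940208e-01 -2.64375111e-04] [-0.09393604 -0.14814445 -0.17137596] [-0.00300773  0.12743356  0.04365032]
```

Call:
drive_tool:
  rows:
    - {"x":0,"y":0,"z":0.5,"rx":0,"ry":0,"rz":0,"grip":0.65}
    - {"x":0,"y":0,"z":1,"rx":0,"ry":0,"rz":0,"grip":0.65}
    - {"x":0,"y":0,"z":1,"rx":0,"ry":0,"rz":0,"grip":0.65}
    - {"x":0,"y":0,"z":1,"rx":0,"ry":0,"rz":0,"grip":0.65}

```text
clock: 4.45
ee_pos: [596.6, 276.3, 116.4]
eef_rot: [-3.111, 0.434, 0.0]
force: [-0.7, -0.2, 0.2]
gripper_width: 0.349
```

Call:
drive_tool:
  rows:
    - {"x":0,"y":0,"z":0.3,"rx":0,"ry":0,"rz":0,"grip":0.65}
    - {"x":0,"y":0,"z":0.6,"rx":0,"ry":0,"rz":0,"grip":0.65}
    - {"x":0,"y":0,"z":0.6,"rx":0,"ry":0,"rz":0,"grip":0.65}
    - {"x":0,"y":0,"z":0.6,"rx":0,"ry":0,"rz":0,"grip":0.65}

```text
clock: 4.85
ee_pos: [596.6, 276.3, 115.9]
eef_rot: [-3.111, 0.434, 0.0]
force: [1.2, -0.3, 0.2]
gripper_width: 0.352
```

Call:
drive_tool:
  rows:
    - {"x":0,"y":0,"z":0.3,"rx":0,"ry":0,"rz":0,"grip":0.65}
    - {"x":0,"y":0,"z":0.5,"rx":0,"ry":0,"rz":0,"grip":0.65}
    - {"x":0,"y":0,"z":0.5,"rx":0,"ry":0,"rz":0,"grip":0.65}

```text
clock: 5.15
ee_pos: [596.6, 276.3, 115.3]
eef_rot: [-3.111, 0.434, 0.0]
force: [0.1, 0.1, -0.2]
gripper_width: 0.347
```

```bash
python3 - <<'E'
from h import *
for i in range(3):
    s=arm.sense(); print(s['clock'],s['ee_pos'],s['force'],s['wrist_torque'])
E
```

```text
5.15 [596.59991582 276.3369341  115.33214385] [ 0.09948766  0.11939712 -0.20523679] [0.00328006 0.1835861  0.02654669]
5.15 [596.59991582 276.3369341  115.33214385] [ 0.09948766  0.11939712 -0.20523679] [0.00328006 0.1835861  0.02654669]
5.15 [596.59991582 276.3369341  115.33214385] [ 0.09948766  0.11939712 -0.20523679] [0.00328006 0.1835861  0.02654669]
```

Call:
drive_tool:
  rows:
    - {"x":0,"y":0,"z":0.3,"rx":0,"ry":0,"rz":0,"grip":0.65}
    - {"x":0,"y":0,"z":0.5,"rx":0,"ry":0,"rz":0,"grip":0.65}
    - {"x":0,"y":0,"z":0.5,"rx":0,"ry":0,"rz":0,"grip":0.65}

```text
clock: 5.45
ee_pos: [596.6, 276.3, 114.9]
eef_rot: [-3.111, 0.434, 0.0]
force: [-0.0, -0.9, 0.1]
gripper_width: 0.35
```

Call:
drive_tool:
  rows:
    - {"x":0,"y":0,"z":0.2,"rx":0,"ry":0,"rz":0,"grip":0.65}
    - {"x":0,"y":0,"z":0.4,"rx":0,"ry":0,"rz":0,"grip":0.65}
    - {"x":0,"y":0,"z":0.4,"rx":0,"ry":0,"rz":0,"grip":0.65}

```text
clock: 5.75
ee_pos: [596.6, 276.3, 114.4]
eef_rot: [-3.111, 0.434, 0.0]
force: [0.4, -0.2, 0.4]
gripper_width: 0.35
```

Call:
drive_tool:
  rows:
    - {"x":0,"y":0,"z":0.2,"rx":0,"ry":0,"rz":0,"grip":0.65}
    - {"x":0,"y":0,"z":0.4,"rx":0,"ry":0,"rz":0,"grip":0.65}
    - {"x":0,"y":0,"z":0.4,"rx":0,"ry":0,"rz":0,"grip":0.65}

```text
clock: 6.05
ee_pos: [596.6, 276.4, 114.1]
eef_rot: [-3.111, 0.434, 0.0]
force: [0.3, -0.5, -0.0]
gripper_width: 0.352
```

Call:
drive_tool:
  rows:
    - {"x":0,"y":0,"z":0.2,"rx":0,"ry":0,"rz":0,"grip":0.65}
    - {"x":0,"y":0,"z":0.3,"rx":0,"ry":0,"rz":0,"grip":0.65}
    - {"x":0,"y":0,"z":0.3,"rx":0,"ry":0,"rz":0,"grip":0.65}

```text
clock: 6.35
ee_pos: [596.6, 276.3, 113.7]
eef_rot: [-3.111, 0.434, 0.0]
force: [0.7, 0.8, 0.2]
gripper_width: 0.35
```

Call:
drive_tool:
  rows:
    - {"x":0,"y":0,"z":0.2,"rx":0,"ry":0,"rz":0,"grip":0.65}
    - {"x":0,"y":0,"z":0.4,"rx":0,"ry":0,"rz":0,"grip":0.65}
    - {"x":0,"y":0,"z":0.4,"rx":0,"ry":0,"rz":0,"grip":0.65}

```text
clock: 6.65
ee_pos: [596.6, 276.3, 113.3]
eef_rot: [-3.111, 0.434, 0.0]
force: [-0.0, -1.0, 0.1]
gripper_width: 0.349
```

```bash
python3 - <<'E'
from h import *
s=arm.sense(); print(s['clock'],s['ee_pos'],s['force'],s['wrist_torque'])
E
```

```text
6.65 [596.61153358 276.32901213 113.32674299] [-0.03068006 -1.02726595  0.0815805 ] [-0.04525257  0.15235343  0.01140095]
```

Call:
drive_tool:
  rows:
    - {"x":0,"y":0,"z":0.2,"rx":0,"ry":0,"rz":0,"grip":0.65}
    - {"x":0,"y":0,"z":0.4,"rx":0,"ry":0,"rz":0,"grip":0.65}
    - {"x":0,"y":0,"z":0.4,"rx":0,"ry":0,"rz":0,"grip":0.65}

```text
clock: 6.95
ee_pos: [596.6, 276.3, 112.9]
eef_rot: [-3.111, 0.434, 0.0]
force: [-0.4, -0.8, -0.6]
gripper_width: 0.354
```

Call:
drive_tool:
  rows:
    - {"x":0,"y":0,"z":0.2,"rx":0,"ry":0,"rz":0,"grip":0.65}
    - {"x":0,"y":0,"z":0.4,"rx":0,"ry":0,"rz":0,"grip":0.65}
    - {"x":0,"y":0,"z":0.4,"rx":0,"ry":0,"rz":0,"grip":0.65}

```text
clock: 7.25
ee_pos: [596.7, 276.3, 112.7]
eef_rot: [-3.111, 0.434, -0.0]
force: [0.1, -0.4, 0.5]
gripper_width: 0.352
```

Call:
drive_tool:
  rows:
    - {"x":0,"y":0,"z":0.1,"rx":0,"ry":0,"rz":0,"grip":0.65}
    - {"x":0,"y":0,"z":0.2,"rx":0,"ry":0,"rz":0,"grip":0.65}
    - {"x":0,"y":0,"z":0.2,"rx":0,"ry":0,"rz":0,"grip":0.65}

```text
clock: 7.55
ee_pos: [596.7, 276.4, 112.6]
eef_rot: [-3.111, 0.434, -0.0]
force: [-1.1, 0.1, 1.0]
gripper_width: 0.345
```

```bash
python3 - <<'E'
from h import *
s=arm.sense(); print(s['clock'],s['ee_pos'],s['force'],s['wrist_torque'],s['joint_efforts'])
E
```

```text
7.55 [596.66125453 276.35328169 112.57647847] [-1.09546952  0.08756204  0.96982759] [0.04347627 0.18372824 0.01775695] [-1.88726757e-02 -4.88978612e+01 -2.16723830e+01 -2.02677667e-02
 -2.13305131e-01 -1.10824544e-04]
```

Call:
drive_tool:
  rows:
    - {"x":0,"y":0,"z":0.15,"rx":0,"ry":0,"rz":0,"grip":0.65}
    - {"x":0,"y":0,"z":0.3,"rx":0,"ry":0,"rz":0,"grip":0.65}
    - {"x":0,"y":0,"z":0.3,"rx":0,"ry":0,"rz":0,"grip":0.65}

```text
clock: 7.85
ee_pos: [596.7, 276.3, 112.4]
eef_rot: [-3.111, 0.434, -0.0]
force: [-0.6, -0.5, 2.4]
gripper_width: 0.352
```

Call:
drive_tool:
  rows:
    - {"x":0,"y":0,"z":0.1,"rx":0,"ry":0,"rz":0,"grip":0.65}
    - {"x":0,"y":0,"z":0.2,"rx":0,"ry":0,"rz":0,"grip":0.65}
    - {"x":0,"y":0,"z":0.2,"rx":0,"ry":0,"rz":0,"grip":0.65}

```text
clock: 8.15
ee_pos: [596.7, 276.3, 112.2]
eef_rot: [-3.111, 0.434, -0.0]
force: [-0.9, 0.0, 4.4]
gripper_width: 0.347
```

Call:
drive_tool:
  rows:
    - {"x":-1,"y":0.2,"z":0,"rx":0,"ry":0,"rz":0,"grip":0.65}
    - {"x":-3,"y":0.5,"z":0,"rx":0,"ry":0,"rz":-0.01,"grip":0.65}
    - {"x":-5,"y":0.9,"z":0,"rx":0,"ry":0,"rz":-0.02,"grip":0.65}
    - {"x":-7,"y":1.3,"z":0,"rx":0,"ry":0,"rz":-0.03,"grip":0.65}
    - {"x":-9,"y":1.6,"z":0,"rx":0,"ry":0,"rz":-0.04,"grip":0.65}
    - {"x":-10,"y":1.8,"z":0,"rx":0,"ry":0,"rz":-0.05,"grip":0.65}

```text
clock: 8.75
ee_pos: [586.5, 277.5, 112.1]
eef_rot: [-3.121, 0.355, -0.001]
force: [1.5, 1.2, 4.6]
gripper_width: 0.35
```

```bash
python3 - <<'E'
from h import *
im,d,c=shot('wrist','w4')
s=arm.sense(); print(s['clock'],s['ee_pos'],s['force'],s['wrist_torque'],s['eef_rot'])
E
```

```text
8.8 [586.38192932 277.54940698 112.10307547] [ 0.45993443 -0.0862502   4.82014231] [-0.03995948 -0.08061547  0.01668288] [-3.12116655e+00  3.54095531e-01 -5.70719968e-04]
```

View pics/w4.png

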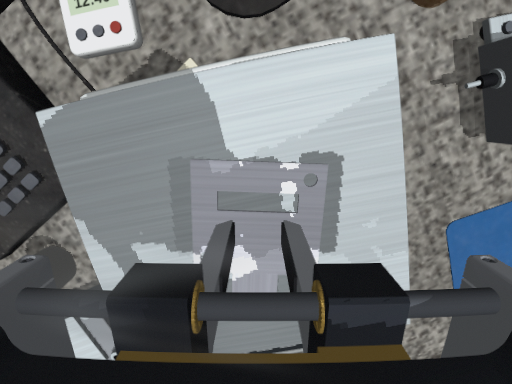

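Call:
drive_tool:
  rows:
    - {"x":-2,"y":0.2,"z":-0.1,"rx":0,"ry":0,"rz":0,"grip":0.65}
    - {"x":-5,"y":0.6,"z":-0.1,"rx":0,"ry":0,"rz":-0.01,"grip":0.65}
    - {"x":-8,"y":1,"z":-0.1,"rx":0,"ry":0,"rz":-0.02,"grip":0.65}
    - {"x":-11,"y":1.4,"z":-0.1,"rx":0,"ry":0,"rz":-0.03,"grip":0.65}
    - {"x":-14,"y":1.8,"z":-0.1,"rx":0,"ry":0,"rz":-0.04,"grip":0.65}
    - {"x":-17,"y":2.2,"z":-0.1,"rx":0,"ry":0,"rz":-0.05,"grip":0.65}
    - {"x":-19,"y":2.4,"z":-0.1,"rx":0,"ry":0,"rz":-0.05,"grip":0.65}
    - {"x":-20,"y":2.5,"z":-0.1,"rx":0,"ry":0,"rz":-0.05,"grip":0.65}

```text
clock: 9.6
ee_pos: [566.3, 279.5, 112.1]
eef_rot: [-3.129, 0.277, -0.0]
force: [2.7, 0.3, 4.8]
gripper_width: 0.35
```

```bash
python3 - <<'E'
from h import *
im,d,c=shot('wrist','w5')
s=arm.sense(); print(s['clock'],s['ee_pos'],s['force'],s['wrist_torque'],s['eef_rot'])
E
```

```text
9.65 [566.13185887 279.51715141 112.14023215] [ 0.80192628 -0.5146942   4.57761734] [-0.03833527 -0.03330626 -0.03015466] [-3.12919375e+00  2.76704210e-01 -2.67475502e-04]
```

View pics/w5.png

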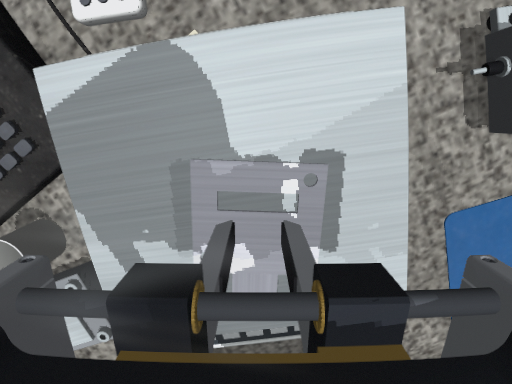

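Call:
drive_tool:
  rows:
    - {"x":-2,"y":0.2,"z":0,"rx":0,"ry":0,"rz":0,"grip":0.65}
    - {"x":-5,"y":0.5,"z":0,"rx":0,"ry":0,"rz":-0.01,"grip":0.65}
    - {"x":-8,"y":0.8,"z":0,"rx":0,"ry":0,"rz":-0.02,"grip":0.65}
    - {"x":-11,"y":1.1,"z":0,"rx":0,"ry":0,"rz":-0.03,"grip":0.65}
    - {"x":-14,"y":1.4,"z":0,"rx":0,"ry":0,"rz":-0.04,"grip":0.65}
    - {"x":-17,"y":1.7,"z":0,"rx":0,"ry":0,"rz":-0.05,"grip":0.65}
    - {"x":-20,"y":2,"z":0,"rx":0,"ry":0,"rz":-0.06,"grip":0.65}
    - {"x":-23,"y":2.3,"z":0,"rx":0,"ry":0,"rz":-0.07,"grip":0.65}
    - {"x":-25,"y":2.5,"z":0,"rx":0,"ry":0,"rz":-0.08,"grip":0.65}
    - {"x":-26,"y":2.6,"z":0,"rx":0,"ry":0,"rz":-0.08,"grip":0.65}

```text
clock: 10.65
ee_pos: [540.2, 281.5, 112.1]
eef_rot: [-3.138, 0.151, -0.001]
force: [1.4, -0.2, 4.6]
gripper_width: 0.352
```

```bash
python3 - <<'E'
from h import *
im,d,c=shot('wrist','w6')
s=arm.sense(); print(s['clock'],s['ee_pos'],s['force'],s['wrist_torque'],s['eef_rot'])
E
```

```text
10.7 [540.08629982 281.5102304  112.13759637] [0.84035499 0.25385105 4.90766406] [ 0.00329752 -0.08093668  0.03341577] [-3.13773825e+00  1.51345641e-01 -3.01447764e-04]
```

View pics/w6.png

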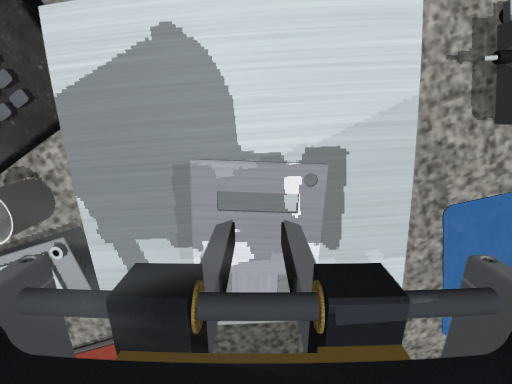

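Call:
drive_tool:
  rows:
    - {"x":-2,"y":0,"z":0,"rx":0,"ry":0,"rz":0,"grip":0.65}
    - {"x":-5,"y":0.1,"z":0,"rx":0,"ry":0,"rz":-0.01,"grip":0.65}
    - {"x":-8,"y":0.1,"z":0,"rx":0,"ry":0,"rz":-0.025,"grip":0.65}
    - {"x":-11,"y":0.2,"z":0,"rx":0,"ry":0,"rz":-0.04,"grip":0.65}
    - {"x":-14,"y":0.3,"z":0,"rx":0,"ry":0,"rz":-0.055,"grip":0.65}
    - {"x":-17,"y":0.3,"z":0,"rx":0,"ry":0,"rz":-0.07,"grip":0.65}
    - {"x":-20,"y":0.4,"z":0,"rx":0,"ry":0,"rz":-0.085,"grip":0.65}
    - {"x":-23,"y":0.5,"z":0,"rx":0,"ry":0,"rz":-0.1,"grip":0.65}
    - {"x":-25,"y":0.5,"z":0,"rx":0,"ry":0,"rz":-0.1,"grip":0.65}
    - {"x":-26,"y":0.5,"z":0,"rx":0,"ry":0,"rz":-0.1,"grip":0.65}
    - {"x":-26,"y":0.5,"z":0,"rx":0,"ry":0,"rz":-0.1,"grip":0.65}

```text
clock: 11.8
ee_pos: [514.2, 283.5, 112.1]
eef_rot: [-3.141, -0.006, -0.0]
force: [0.8, -0.1, 4.5]
gripper_width: 0.346
```

```bash
python3 - <<'E'
from h import *
im,d,c=shot('wrist','w7')
s=arm.sense(); print(s['clock'],s['ee_pos'],s['force'],s['wrist_torque'],s['eef_rot'])
E
```

```text
11.85 [514.17726161 283.53403736 112.11464603] [0.5730278  1.30743157 5.92187581] [-0.07761278 -0.03662381  0.01341402] [-3.14135771e+00 -5.46010273e-03  6.96548159e-05]
```

View pics/w7.png

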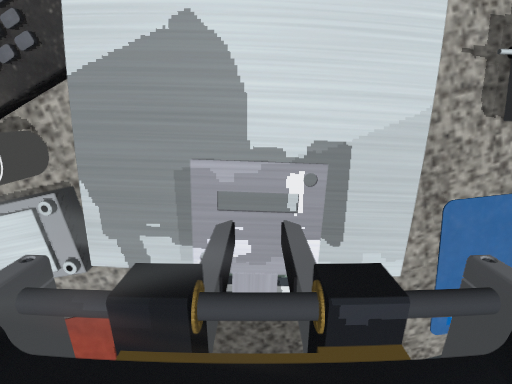

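Call:
drive_tool:
  rows:
    - {"x":0,"y":0,"z":-1,"rx":0,"ry":0,"rz":0,"grip":0.65}
    - {"x":0,"y":0,"z":-4,"rx":0,"ry":0,"rz":0,"grip":0.65}
    - {"x":0,"y":0,"z":-20,"rx":0,"ry":0,"rz":0,"grip":0.65}
    - {"x":-15,"y":0,"z":-45,"rx":0,"ry":0,"rz":0,"grip":0.45}
    - {"x":-40,"y":0,"z":-75,"rx":0,"ry":0,"rz":0,"grip":0.45}
    - {"x":-65,"y":0,"z":-100,"rx":0,"ry":0,"rz":0,"grip":0.45}
    - {"x":-70,"y":0,"z":-113,"rx":0,"ry":0,"rz":0,"grip":0.45}
    - {"x":-70,"y":0,"z":-113,"rx":0,"ry":0,"rz":0,"grip":0.45}
    - {"x":-70,"y":0,"z":-113,"rx":0,"ry":0,"rz":0,"grip":0.45}

```text
clock: 12.75
ee_pos: [444.7, 283.1, 224.1]
eef_rot: [3.141, 0.005, -0.001]
force: [0.1, -0.1, 0.0]
gripper_width: 0.551
```

```bash
python3 - <<'E'
from h import *
im,d,c=shot('wrist','w8')
s=arm.sense(); print(s['clock'],s['ee_pos'],s['force'],s['eef_rot'])
cv2.imwrite('pics/w8c.png',cv2.resize(im[60:250,130:375],None,fx=3.2,fy=3.1,interpolation=cv2.INTER_CUBIC))
E
```

```text
12.8 [444.69557082 282.93805998 223.5209789 ] [ 0.65759773 -0.49213279 -0.45804842] [ 3.14056470e+00  4.01854610e-03 -2.74920476e-03]
```

View pics/w8c.png

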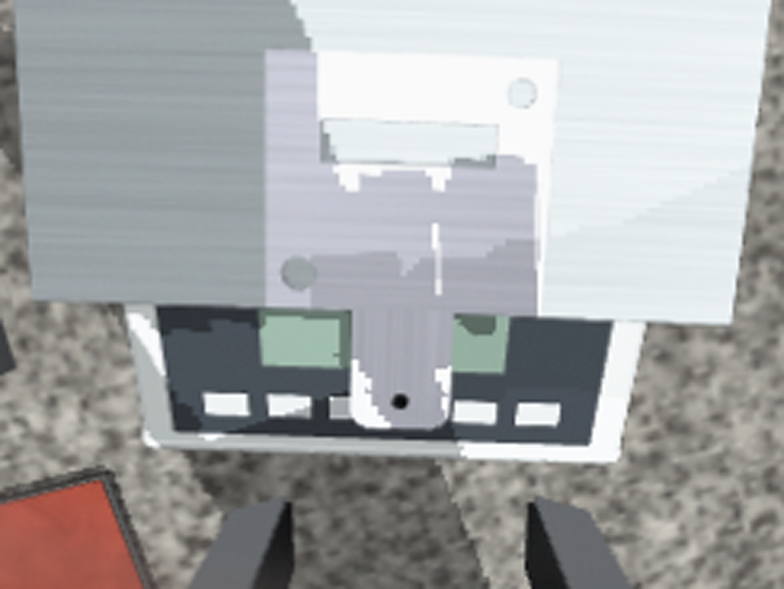

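```bash
python3 - <<'E'
from h import *
im,d,c=load('w8')
cr=np.array([(265,50),(557,60),(298,273),(522,93),(541,316)],float)
px=cr/[3.2,3.1]+[130,60]
mod=[(42,46),(42,-46),(-30,35),(31,-35),(-42,-46)]
w=px2plane(c,px,93.3); th,t,res,Rm=rigid(mod,w); print(th,t.round(1)); print(res.round(1).tolist()); 
for n,p in [('tab',(-63,0)),('grasp',(-65,0)),('tabend',(-84,0)),('L',(-63,17)),('R',(-63,-17))]: print(n,(Rm@p+t).round(1))
sd=np.array([(350,400),(451,400),(400,430)],float)/[3.2,3.1]+[130,60]; print(px2plane(c,sd,93.3).round(1))
e=np.array([(33,300),(731,323),(350,309),(451,313)],float)/[3.2,3.1]+[130,60]; w=px2plane(c,e,91); print(w.round(1))
E
```

```text
-0.027995521069524458 [522.2 283.4]
[[-0.2, -0.2], [-0.3, 0.4], [0.3, 0.2], [0.1, -0.2], [0.2, -0.2]]
tab [459.3 285.2]
grasp [457.3 285.2]
tabend [438.3 285.8]
L [459.7 302.2]
R [458.8 268.2]
[[448.9 302.8  93.3]
 [449.  268.1  93.3]
 [437.8 285.6  93.3]]
[[484.1 410.4  91. ]
 [476.9 172.8  91. ]
 [480.9 302.5  91. ]
 [479.7 268.5  91. ]]
```

Call:
drive_tool:
  rows:
    - {"x":10,"y":-1.5,"z":30,"rx":0,"ry":0,"rz":0.02,"grip":0.45}
    - {"x":16.6,"y":-2.2,"z":65,"rx":0,"ry":0,"rz":0.03,"grip":0.45}
    - {"x":16.6,"y":-2.2,"z":95,"rx":0,"ry":0,"rz":0.03,"grip":0.45}
    - {"x":16.6,"y":-2.2,"z":115,"rx":0,"ry":0,"rz":0.03,"grip":0.45}
    - {"x":16.6,"y":-2.2,"z":126,"rx":0,"ry":0,"rz":0.03,"grip":0.45}
    - {"x":16.6,"y":-2.2,"z":131,"rx":0,"ry":0,"rz":0.03,"grip":0.45}
    - {"x":16.6,"y":-2.2,"z":131,"rx":0,"ry":0,"rz":0.03,"grip":0.45}
    - {"x":16.6,"y":-2.2,"z":131,"rx":0,"ry":0,"rz":0.03,"grip":0.45}
    - {"x":16.6,"y":-2.2,"z":131,"rx":0,"ry":0,"rz":0.03,"grip":0.45}

```text
clock: 13.7
ee_pos: [461.9, 285.9, 95.1]
eef_rot: [-3.14, 0.043, -0.003]
force: [-0.5, -0.3, -0.2]
gripper_width: 0.549
```

```bash
python3 - <<'E'
from h import *
im,d,c=shot('wrist','w9')
s=arm.sense(); print(s['clock'],s['ee_pos'],s['force'],s['eef_rot'])
E
```

```text
13.75 [461.7780797  285.82733974  95.01875617] [-0.6036223  -0.22346083 -0.16789627] [-3.14029764  0.04270246 -0.00317393]
```

View pics/w9.png

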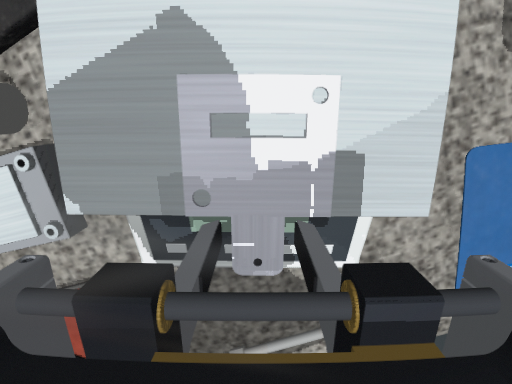

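Call:
drive_tool:
  rows:
    - {"x":0,"y":0.3,"z":1.3,"rx":0,"ry":0,"rz":0,"grip":0.45}
    - {"x":0,"y":0.3,"z":2.6,"rx":0,"ry":0,"rz":0,"grip":0.45}
    - {"x":0,"y":0.3,"z":2.6,"rx":0,"ry":0,"rz":0,"grip":0.55}
    - {"x":0,"y":0.3,"z":2.6,"rx":0,"ry":0,"rz":0,"grip":0.6}
  force: 15

```text
clock: 14.15
ee_pos: [461.0, 285.2, 91.4]
eef_rot: [-3.141, 0.043, -0.0]
force: [0.1, -0.2, -0.3]
gripper_width: 0.422
```

```bash
python3 - <<'E'
from h import *
s=arm.sense(); print(s['clock'],s['ee_pos'],s['force'],s['eef_rot'],s['gripper_width']*94)
E
```

```text
14.15 [461.03767598 285.20375561  91.41164991] [ 0.08010542 -0.16366213 -0.31528849] [-3.14121093e+00  4.26854106e-02 -5.93114240e-05] 39.65870348476748
```

Call:
drive_tool:
  rows:
    - {"x":0,"y":0,"z":-0.7,"rx":0,"ry":0,"rz":0,"grip":0.62}
    - {"x":0,"y":0,"z":-0.7,"rx":0,"ry":0,"rz":0,"grip":0.65}
    - {"x":0,"y":0,"z":-0.7,"rx":0,"ry":0,"rz":0,"grip":0.75}
    - {"x":0,"y":0,"z":-0.7,"rx":0,"ry":0,"rz":0,"grip":0.8}
    - {"x":0,"y":0,"z":-0.7,"rx":0,"ry":0,"rz":0,"grip":0.8}
  force: 30

```text
clock: 14.65
ee_pos: [461.2, 285.2, 92.2]
eef_rot: [-3.141, 0.043, -0.0]
force: [0.7, 0.1, 0.7]
gripper_width: 0.35
```

```bash
python3 - <<'E'
from h import *
s=arm.sense(); print(s['clock'],s['ee_pos'],s['force'],s['wrist_torque'],s['eef_rot'],s['gripper_width']*94)
E
```

```text
14.65 [461.17062278 285.24399052  92.15289959] [0.69644322 0.10235923 0.69660735] [ 0.0450441   0.17409425 -0.03796195] [-3.14110532e+00  4.28435911e-02 -3.19198978e-04] 32.871812412706554
```

Call:
drive_tool:
  rows:
    - {"x":0,"y":0,"z":-1,"rx":0,"ry":0,"rz":0,"grip":0.8}
    - {"x":0,"y":0,"z":-3,"rx":0,"ry":0,"rz":0,"grip":0.8}
    - {"x":0,"y":0,"z":-7,"rx":0,"ry":0,"rz":0,"grip":0.8}
    - {"x":0,"y":0,"z":-12,"rx":0,"ry":0,"rz":0,"grip":0.8}
    - {"x":0,"y":0,"z":-18,"rx":0,"ry":0,"rz":0,"grip":0.8}
    - {"x":0,"y":0,"z":-25,"rx":0,"ry":0,"rz":0,"grip":0.8}
    - {"x":0,"y":0,"z":-32,"rx":0,"ry":0,"rz":0,"grip":0.8}
    - {"x":0,"y":0,"z":-38,"rx":0,"ry":0,"rz":0,"grip":0.8}
    - {"x":0,"y":0,"z":-40,"rx":0,"ry":0,"rz":0,"grip":0.8}
    - {"x":0,"y":0,"z":-40,"rx":0,"ry":0,"rz":0,"grip":0.8}

```text
clock: 15.65
ee_pos: [461.3, 285.3, 132.6]
eef_rot: [-3.141, 0.043, -0.001]
force: [-0.2, 0.7, -1.2]
gripper_width: 0.35
```

```bash
python3 - <<'E'
from h import *
im,d,c=shot('wrist','w10')
s=arm.sense(); print(s['clock'],s['ee_pos'],s['force'],s['wrist_torque'],s['eef_rot'],s['gripper_width']*94)
# depth across the spacer in world
for v in range(80,240,20):
    print(v,[tuple(px2w(c,[[u,v]],[d[v,u]])[0].round(0).astype(int)) for u in (200,260,325)])
E
```

```text
15.7 [461.08331926 285.18321388 132.18296299] [-0.28547694 -0.36449672 -1.09723325] [-0.02192065  0.15542059  0.03101169] [-3.14115364e+00  4.27722000e-02 -2.52342277e-04] 33.09055356953758
80 [(np.int64(562), np.int64(315), np.int64(131)), (np.int64(561), np.int64(281), np.int64(133)), (np.int64(560), np.int64(245), np.int64(132))]
100 [(np.int64(551), np.int64(315), np.int64(132)), (np.int64(550), np.int64(281), np.int64(133)), (np.int64(549), np.int64(245), np.int64(133))]
120 [(np.int64(540), np.int64(316), np.int64(131)), (np.int64(539), np.int64(281), np.int64(91)), (np.int64(538), np.int64(245), np.int64(133))]
140 [(np.int64(529), np.int64(317), np.int64(131)), (np.int64(528), np.int64(282), np.int64(133)), (np.int64(527), np.int64(244), np.int64(132))]
160 [(np.int64(517), np.int64(318), np.int64(133)), (np.int64(516), np.int64(282), np.int64(132)), (np.int64(515), np.int64(244), np.int64(131))]
180 [(np.int64(505), np.int64(319), np.int64(133)), (np.int64(504), np.int64(283), np.int64(132)), (np.int64(503), np.int64(244), np.int64(133))]
200 [(np.int64(469), np.int64(338), np.int64(50)), (np.int64(492), np.int64(283), np.int64(133)), (np.int64(491), np.int64(243), np.int64(132))]
220 [(np.int64(446), np.int64(342), np.int64(42)), (np.int64(479), np.int64(283), np.int64(133)), (np.int64(443), np.int64(219), np.int64(43))]
```

View pics/w10.png

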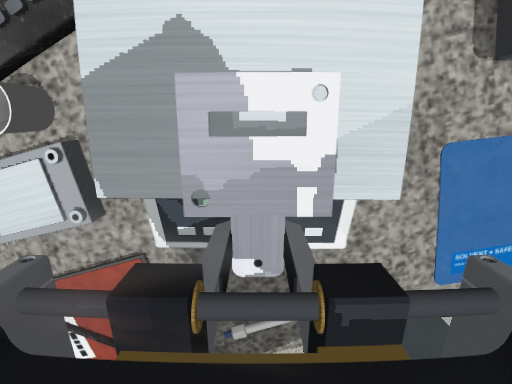

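Call:
drive_tool:
  rows:
    - {"x":5,"y":5,"z":-10,"rx":0,"ry":0,"rz":0,"grip":0.8}
    - {"x":15,"y":15,"z":-25,"rx":0,"ry":0,"rz":0,"grip":0.8}
    - {"x":30,"y":35,"z":-40,"rx":0,"ry":0,"rz":0,"grip":0.8}
    - {"x":48,"y":58,"z":-55,"rx":0,"ry":0,"rz":0,"grip":0.8}
    - {"x":66,"y":80,"z":-70,"rx":0,"ry":0,"rz":0,"grip":0.8}
    - {"x":84,"y":102,"z":-85,"rx":0,"ry":0,"rz":0,"grip":0.8}
    - {"x":100,"y":122,"z":-95,"rx":0,"ry":0,"rz":0,"grip":0.8}
    - {"x":113,"y":137,"z":-100,"rx":0,"ry":0,"rz":0,"grip":0.8}
    - {"x":120,"y":144,"z":-100,"rx":0,"ry":0,"rz":0,"grip":0.8}
    - {"x":123,"y":147,"z":-100,"rx":0,"ry":0,"rz":0,"grip":0.8}
    - {"x":123,"y":147,"z":-100,"rx":0,"ry":0,"rz":0,"grip":0.8}
    - {"x":123,"y":147,"z":-100,"rx":0,"ry":0,"rz":0,"grip":0.8}
    - {"x":123,"y":147,"z":-100,"rx":0,"ry":0,"rz":0,"grip":0.8}

```text
clock: 17.0
ee_pos: [579.2, 135.7, 231.7]
eef_rot: [-3.141, 0.041, 0.002]
force: [-0.8, 0.3, -0.5]
gripper_width: 0.351
```

```bash
python3 - <<'E'
from h import *
im,d,c=shot('wrist','w11')
s=arm.sense(); print(s['clock'],s['ee_pos'],s['force'],s['wrist_torque'],s['eef_rot'],s['gripper_width']*94)
E
```

```text
17.05 [579.38224964 135.6590608  231.87313456] [-0.79262808 -0.52150445 -1.31192911] [-0.02523158  0.174447   -0.04137464] [-3.14108041e+00  4.09801427e-02  1.10073691e-03] 33.16474988524956
```

View pics/w11.png

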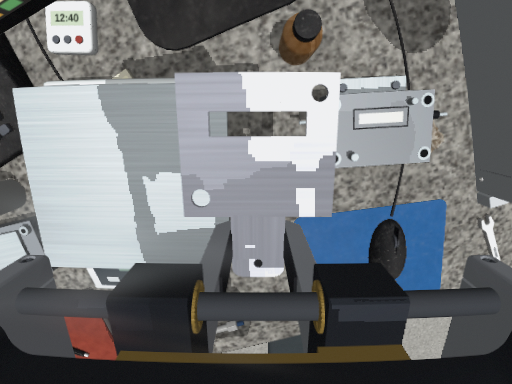

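```bash
python3 - <<'E'
from h import *
im,d,c=load('w11')
cv2.imwrite('pics/w11c.png',cv2.resize(im[70:180,320:450],None,fx=6,fy=5,interpolation=cv2.INTER_CUBIC))
cv2.imwrite('pics/w11d.png',cv2.resize(im[65:285,165:350],None,fx=4,fy=2.7,interpolation=cv2.INTER_CUBIC))
E
```

```text
(no output)
```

View pics/w11c.png

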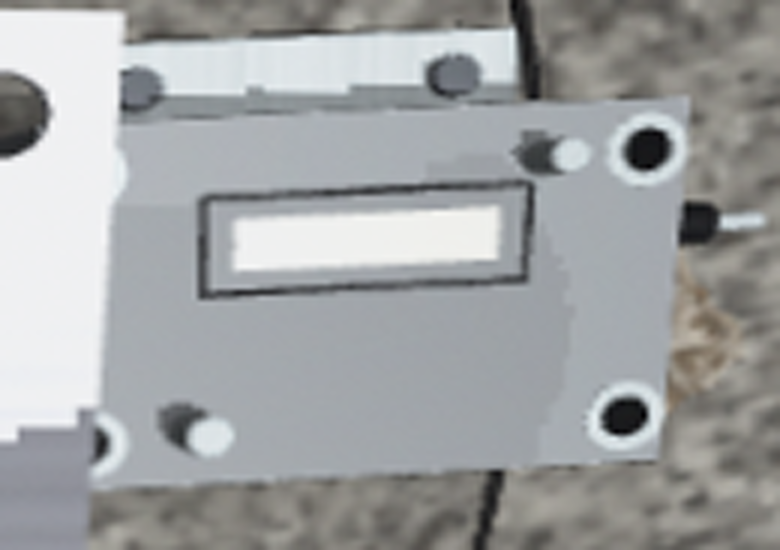

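View pics/w11d.png

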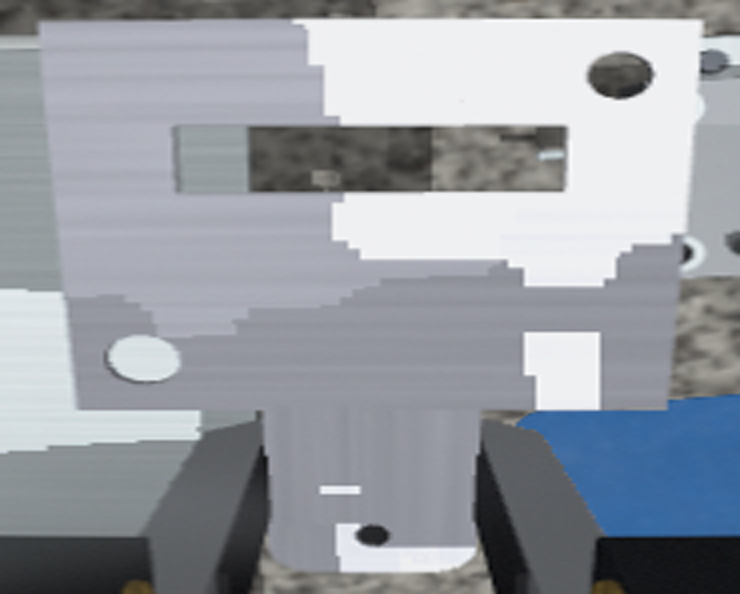

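```bash
python3 - <<'E'
from h import *
im,d,c=load('w11')
q=lambda a,f,o: np.array(a,float)/f+np.array(o)
pins=q([(211,437),(571,154)],[6,5],[320,70]); cor=q([(688,97),(658,459)],[6,5],[320,70])
pw=np.array([px2w(c,[p],[np.median(d[int(p[1])-1:int(p[1])+2,int(p[0])-1:int(p[0])+2])])[0] for p in pins]); print('pin depth pts',pw.round(1))
v,u=np.mgrid[130:150,350:410]; w=px2w(c,np.c_[u.ravel(),v.ravel()],d[130:150,350:410].ravel()); print('face z',np.percentile(w[:,2],[10,50,90]).round(1))
P=np.vstack([px2plane(c,pins,69.5),px2plane(c,cor,57.5)])
th,t,res,Rm=rigid([(-30,35),(31,-35),(44,-66),(-44,-66)],P); print('cell',th,t.round(2),res.round(1).tolist())
th,t,res,Rm=rigid([(-30,35),(31,-35)],P[:2]); print('cell pins only',th,t.round(2),res.round(1).tolist())
S=q([(145,358),(620,75),(38,20),(703,20),(78,410),(668,410)],[4,2.7],[165,65])
v,u=np.mgrid[165:190,195:320]; w=px2w(c,np.c_[u.ravel(),v.ravel()],d[165:190,195:320].ravel()); print('spacer z',np.percentile(w[:,2],[10,50,90]).round(2))
S=px2plane(c,S,233.)
th,t,res,Rm=rigid([(-30,35),(31,-35),(42,46),(42,-46),(-42,46),(-42,-46)],S); print('spacer',th,t.round(2),res.round(1).tolist())
ee=np.array([579.38,135.66]); print('tcp in spacer',Rm.T@(ee-t))
E
```

```text
pin depth pts [[611.4  18.3  69.4]
 [675.9 -48.5  69.2]]
face z [56.4 57.4 58.3]
cell 0.05001829175839269 [643.03 -14.76] [[0.1, -0.3], [0.1, -0.2], [-0.5, 0.3], [0.3, 0.2]]
cell pins only 0.05129902476839534 [643.15 -15.  ] [[0.0, -0.0], [-0.0, 0.0]]
spacer z [230.78 231.6  232.39]
spacer -0.022044410498158418 [641.06 133.76] [[0.7, -0.6], [-0.2, 0.6], [-0.3, -0.6], [-0.5, 0.7], [0.3, -0.4], [0.0, 0.2]]
tcp in spacer [-61.70465912   0.53592962]
```

Call:
drive_tool:
  rows:
    - {"x":0.5,"y":6,"z":0,"rx":0,"ry":0,"rz":-0.01,"grip":0.8}
    - {"x":1,"y":20,"z":5,"rx":0,"ry":0,"rz":-0.02,"grip":0.8}
    - {"x":2,"y":40,"z":15,"rx":0,"ry":0,"rz":-0.03,"grip":0.8}
    - {"x":3,"y":62,"z":30,"rx":0,"ry":0,"rz":-0.04,"grip":0.8}
    - {"x":4,"y":85,"z":45,"rx":0,"ry":0,"rz":-0.05,"grip":0.8}
    - {"x":5,"y":108,"z":60,"rx":0,"ry":0,"rz":-0.06,"grip":0.8}
    - {"x":6.1,"y":128,"z":75,"rx":0,"ry":0,"rz":-0.072,"grip":0.8}
    - {"x":6.1,"y":142,"z":90,"rx":0,"ry":0,"rz":-0.072,"grip":0.8}
    - {"x":6.1,"y":150,"z":105,"rx":0,"ry":0,"rz":-0.072,"grip":0.8}
    - {"x":6.1,"y":153.1,"z":118,"rx":0,"ry":0,"rz":-0.072,"grip":0.8}
    - {"x":6.1,"y":153.1,"z":127,"rx":0,"ry":0,"rz":-0.072,"grip":0.8}
    - {"x":6.1,"y":153.1,"z":132,"rx":0,"ry":0,"rz":-0.072,"grip":0.8}
    - {"x":6.1,"y":153.1,"z":132,"rx":0,"ry":0,"rz":-0.072,"grip":0.8}
    - {"x":6.1,"y":153.1,"z":132,"rx":0,"ry":0,"rz":-0.072,"grip":0.8}
    - {"x":6.1,"y":153.1,"z":132,"rx":0,"ry":0,"rz":-0.072,"grip":0.8}
    - {"x":6.1,"y":153.1,"z":132,"rx":0,"ry":0,"rz":-0.072,"grip":0.8}

```text
clock: 18.65
ee_pos: [582.4, -18.1, 100.7]
eef_rot: [3.141, 0.071, 0.002]
force: [-0.4, -0.2, -0.3]
gripper_width: 0.349
```

```bash
python3 - <<'E'
from h import *
im,d,c=shot('wrist','w12')
s=arm.sense(); print(s['clock'],s['ee_pos'],s['force'],s['wrist_torque'],s['eef_rot'],s['gripper_width']*94)
cv2.imwrite('pics/w12c.png',cv2.resize(im[50:290,140:380],None,fx=3.3,fy=2.5,interpolation=cv2.INTER_CUBIC))
E
```

```text
18.7 [582.31391845 -18.15732187 100.58367243] [-0.13883981  0.01495169 -1.17312453] [-0.05718869  0.16001425  0.00192877] [3.14074707e+00 7.07716774e-02 1.65535251e-03] 32.79062991389673
```

View pics/w12c.png

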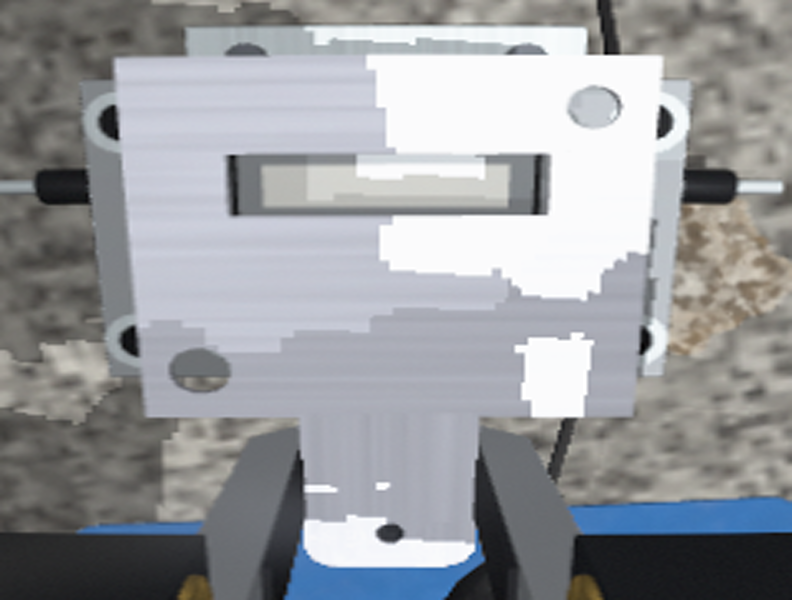

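Call:
drive_tool:
  rows:
    - {"x":0,"y":0,"z":6,"rx":0,"ry":0,"rz":0,"grip":0.8}
    - {"x":0,"y":0,"z":13,"rx":0,"ry":0,"rz":0,"grip":0.8}
    - {"x":0,"y":0,"z":19,"rx":0,"ry":0,"rz":0,"grip":0.8}
    - {"x":0,"y":0,"z":23,"rx":0,"ry":0,"rz":0,"grip":0.8}
    - {"x":0,"y":0,"z":24,"rx":0,"ry":0,"rz":0,"grip":0.8}
    - {"x":0,"y":0,"z":24,"rx":0,"ry":0,"rz":0,"grip":0.8}
    - {"x":0,"y":0,"z":24,"rx":0,"ry":0,"rz":0,"grip":0.8}

```text
clock: 19.4
ee_pos: [582.2, -18.4, 76.2]
eef_rot: [3.141, 0.07, 0.001]
force: [0.4, 0.3, -0.3]
gripper_width: 0.348
```

```bash
python3 - <<'E'
from h import *
im,d,c=shot('wrist','w13')
s=arm.sense(); print(s['clock'],s['ee_pos'],s['force'],s['wrist_torque'],s['eef_rot'],s['gripper_width']*94)
cv2.imwrite('pics/w13c.png',cv2.resize(im[60:110,295:345],None,fx=8,fy=8,interpolation=cv2.INTER_CUBIC))
cv2.imwrite('pics/w13d.png',cv2.resize(im[175:225,175:225],None,fx=8,fy=8,interpolation=cv2.INTER_CUBIC))
cv2.imwrite('pics/w13e.png',np.hstack([cv2.imread('pics/w13c.png'),cv2.imread('pics/w13d.png')]))
E
```

```text
19.45 [582.21238076 -18.31643582  76.27416114] [-0.40401437 -0.53792915 -0.41580315] [-0.08068439  0.18954926  0.03847092] [-3.14077580e+00 -7.03084073e-02 -8.67804393e-04] 33.13980746421405
```

View pics/w13e.png

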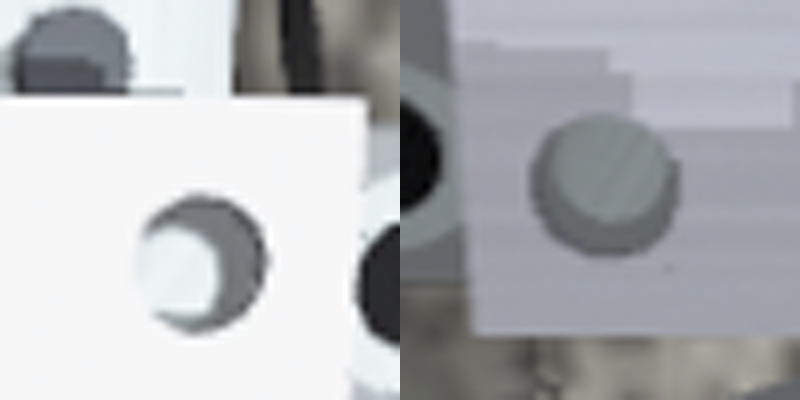

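View pics/w13.png

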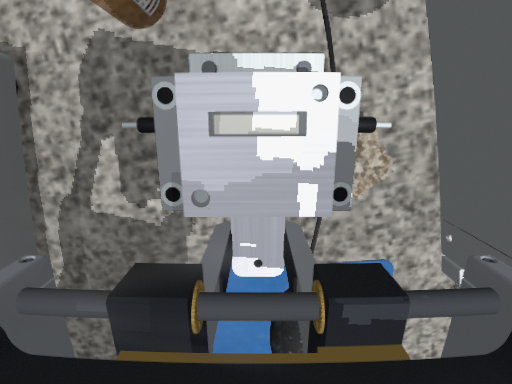

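```bash
cat > m.py <<'E'
from h import *
def rel(c,tcpz,hb,pb,ha,pa,tool_rot,zp=70.,top=1.45):
    H=px2plane(c,[ha,hb],tcpz+top)[:,:2]; P=px2plane(c,[pa,pb],zp)[:,:2]
    print('hole dist',np.linalg.norm(H[0]-H[1]).round(2),'pins',np.linalg.norm(P[0]-P[1]).round(2),'nominal 92.85')
    print('pin-hole a,b',(P-H).round(2).tolist())
    ang=lambda A:np.arctan2(*(A[1]-A[0])[::-1])
    dth=ang(P)-ang(H); print('yaw needed (world)',dth.round(4))
    T=R.from_rotvec(tool_rot).as_matrix()[:2,:2]
    e=(P-H).mean(0); print('mean world',e.round(2),'tool xy',(T.T@e).round(2))
    return H,P
E
python3 - <<'E'
from m import *
im,d,c=load('w13')
f=lambda p,o: (np.array(p)/8+np.array(o)-0.45)
s=arm.sense(); s['eef_rot']
for zp in (69.,70,71):
  H,P=rel(c,76.27,f((204,263),(295,60)),f((170,272),(295,60)),f((205,185),(175,175)),f((211,160),(175,175)),s['eef_rot'],zp=zp)
print(H,P)
E
```

```text
hole dist 91.89 pins 92.87 nominal 92.85
pin-hole a,b [[-0.5, 1.3], [0.15, 0.57]]
yaw needed (world) -0.0005
mean world [-0.17  0.93] tool xy [-0.13 -0.94]
hole dist 91.89 pins 92.31 nominal 92.85
pin-hole a,b [[-0.21, 1.1], [0.05, 0.76]]
yaw needed (world) -0.0005
mean world [-0.08  0.93] tool xy [-0.04 -0.93]
hole dist 91.89 pins 91.76 nominal 92.85
pin-hole a,b [[0.07, 0.89], [-0.05, 0.96]]
yaw needed (world) -0.0005
mean world [0.01 0.93] tool xy [ 0.05 -0.93]
[[612.96144347  17.60330604]
 [676.52017178 -48.76561038]] [[613.03458002  18.49601422]
 [676.46751807 -47.8021693 ]]
```

Call:
drive_tool:
  rows:
    - {"x":0,"y":-0.5,"z":0,"rx":0,"ry":0,"rz":0,"grip":0.8}
    - {"x":0,"y":-0.9,"z":1,"rx":0,"ry":0,"rz":0,"grip":0.8}
    - {"x":0,"y":-0.9,"z":2,"rx":0,"ry":0,"rz":0,"grip":0.8}
    - {"x":0,"y":-0.9,"z":2.5,"rx":0,"ry":0,"rz":0,"grip":0.8}
    - {"x":0,"y":-0.9,"z":2.5,"rx":0,"ry":0,"rz":0,"grip":0.8}
    - {"x":0,"y":-0.9,"z":2.5,"rx":0,"ry":0,"rz":0,"grip":0.8}

```text
clock: 20.05
ee_pos: [581.9, -17.4, 73.5]
eef_rot: [-3.141, -0.07, 0.0]
force: [-0.5, 0.6, -0.6]
gripper_width: 0.349
```

```bash
python3 - <<'E'
from h import *
im,d,c=shot('wrist','w14')
s=arm.sense(); print(s['clock'],s['ee_pos'],s['force'],s['wrist_torque'],s['eef_rot'],s['gripper_width']*94)
a=cv2.resize(im[60:110,295:345],None,fx=8,fy=8,interpolation=cv2.INTER_CUBIC)
b=cv2.resize(im[175:225,175:225],None,fx=8,fy=8,interpolation=cv2.INTER_CUBIC)
cv2.imwrite('pics/w14e.png',np.hstack([a,b]))
E
```

```text
20.1 [581.96276803 -17.40460307  73.57039107] [ 0.00362982 -0.10009282 -0.0444424 ] [-0.05388333  0.21494753  0.02815468] [-3.14073789e+00 -7.03345313e-02 -1.45620172e-04] 32.79643791169375
```

View pics/w14e.png

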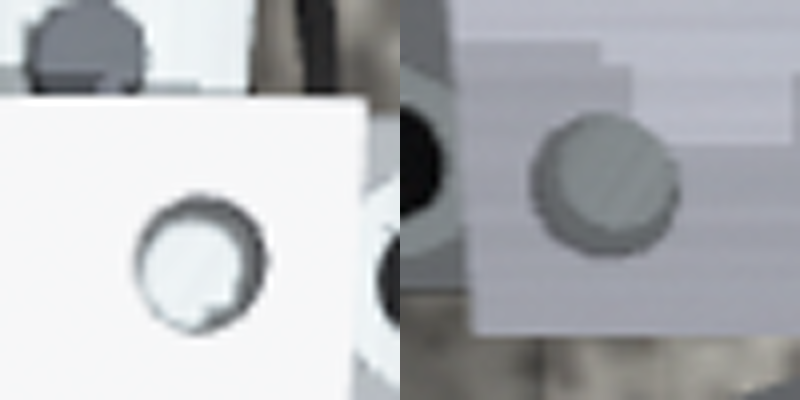

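```bash
python3 - <<'E'
from m import *
im,d,c=load('w14')
f=lambda p,o: (np.array(p)/8+np.array(o)-0.45)
s=arm.sense()
for zp in (69.,70,71):
  H,P=rel(c,73.57,f((203,264),(295,60)),f((192,271),(295,60)),f((205,185),(175,175)),f((217,169),(175,175)),s['eef_rot'],zp=zp)
E
```

```text
hole dist 91.82 pins 92.79 nominal 92.85
pin-hole a,b [[-0.44, 0.28], [0.1, -0.54]]
yaw needed (world) -0.0019
mean world [-0.17 -0.13] tool xy [-0.17  0.12]
hole dist 91.82 pins 92.23 nominal 92.85
pin-hole a,b [[-0.15, 0.08], [0.0, -0.33]]
yaw needed (world) -0.0019
mean world [-0.07 -0.12] tool xy [-0.08  0.12]
hole dist 91.82 pins 91.66 nominal 92.85
pin-hole a,b [[0.14, -0.12], [-0.1, -0.12]]
yaw needed (world) -0.0019
mean world [ 0.02 -0.12] tool xy [0.01 0.12]
```

Call:
drive_tool:
  rows:
    - {"x":0,"y":0.1,"z":0.5,"rx":0,"ry":0,"rz":0,"grip":0.8}
    - {"x":0,"y":0.1,"z":1,"rx":0,"ry":0,"rz":0,"grip":0.8}
    - {"x":0,"y":0.1,"z":1.5,"rx":0,"ry":0,"rz":0,"grip":0.8}
    - {"x":0,"y":0.1,"z":2,"rx":0,"ry":0,"rz":0,"grip":0.8}
    - {"x":0,"y":0.1,"z":2,"rx":0,"ry":0,"rz":0,"grip":0.8}

```text
clock: 20.6
ee_pos: [581.9, -17.5, 71.5]
eef_rot: [-3.141, -0.07, 0.0]
force: [0.8, 0.3, -1.2]
gripper_width: 0.347
```

Call:
drive_tool:
  rows:
    - {"x":0,"y":0,"z":0.3,"rx":0,"ry":0,"rz":0,"grip":0.8}
    - {"x":0,"y":0,"z":0.6,"rx":0,"ry":0,"rz":0,"grip":0.8}
    - {"x":0,"y":0,"z":0.6,"rx":0,"ry":0,"rz":0,"grip":0.8}

```text
clock: 20.9
ee_pos: [581.9, -17.5, 70.9]
eef_rot: [-3.141, -0.07, 0.0]
force: [-0.2, 0.2, -0.6]
gripper_width: 0.347
```

Call:
drive_tool:
  rows:
    - {"x":0,"y":0,"z":0.3,"rx":0,"ry":0,"rz":0,"grip":0.8}
    - {"x":0,"y":0,"z":0.6,"rx":0,"ry":0,"rz":0,"grip":0.8}
    - {"x":0,"y":0,"z":0.6,"rx":0,"ry":0,"rz":0,"grip":0.8}

```text
clock: 21.2
ee_pos: [581.9, -17.5, 70.3]
eef_rot: [-3.141, -0.07, 0.0]
force: [-0.7, -0.4, -0.6]
gripper_width: 0.353
```

Call:
drive_tool:
  rows:
    - {"x":0,"y":0,"z":0.3,"rx":0,"ry":0,"rz":0,"grip":0.8}
    - {"x":0,"y":0,"z":0.6,"rx":0,"ry":0,"rz":0,"grip":0.8}
    - {"x":0,"y":0,"z":0.6,"rx":0,"ry":0,"rz":0,"grip":0.8}

```text
clock: 21.5
ee_pos: [581.9, -17.5, 69.7]
eef_rot: [-3.141, -0.07, 0.0]
force: [-0.4, -0.2, -0.5]
gripper_width: 0.35
```

Call:
drive_tool:
  rows:
    - {"x":0,"y":0,"z":0.3,"rx":0,"ry":0,"rz":0,"grip":0.8}
    - {"x":0,"y":0,"z":0.6,"rx":0,"ry":0,"rz":0,"grip":0.8}
    - {"x":0,"y":0,"z":0.6,"rx":0,"ry":0,"rz":0,"grip":0.8}

```text
clock: 21.8
ee_pos: [581.9, -17.5, 69.1]
eef_rot: [-3.141, -0.07, 0.0]
force: [-1.5, 0.3, -0.6]
gripper_width: 0.351
```

Call:
drive_tool:
  rows:
    - {"x":0,"y":0,"z":0.3,"rx":0,"ry":0,"rz":0,"grip":0.8}
    - {"x":0,"y":0,"z":0.6,"rx":0,"ry":0,"rz":0,"grip":0.8}
    - {"x":0,"y":0,"z":0.6,"rx":0,"ry":0,"rz":0,"grip":0.8}

```text
clock: 22.1
ee_pos: [581.9, -17.5, 68.5]
eef_rot: [-3.141, -0.07, 0.0]
force: [0.6, 0.1, -0.0]
gripper_width: 0.352
```

```bash
python3 - <<'E'
from h import *
im,d,c=shot('wrist','w15')
s=arm.sense(); print(s['clock'],s['ee_pos'],s['force'],s['wrist_torque'],s['eef_rot'],s['gripper_width']*94)
a=cv2.resize(im[60:110,295:345],None,fx=8,fy=8,interpolation=cv2.INTER_CUBIC)
b=cv2.resize(im[175:225,175:225],None,fx=8,fy=8,interpolation=cv2.INTER_CUBIC)
cv2.imwrite('pics/w15e.png',np.hstack([a,b]))
E
```

```text
22.15 [581.90493227 -17.48020037  68.52265504] [-0.3681161   0.4497359  -0.36478204] [ 0.03340187  0.16228043 -0.03985799] [-3.14070857e+00 -7.03376564e-02  6.20823371e-05] 32.55409701772126
```

View pics/w15e.png

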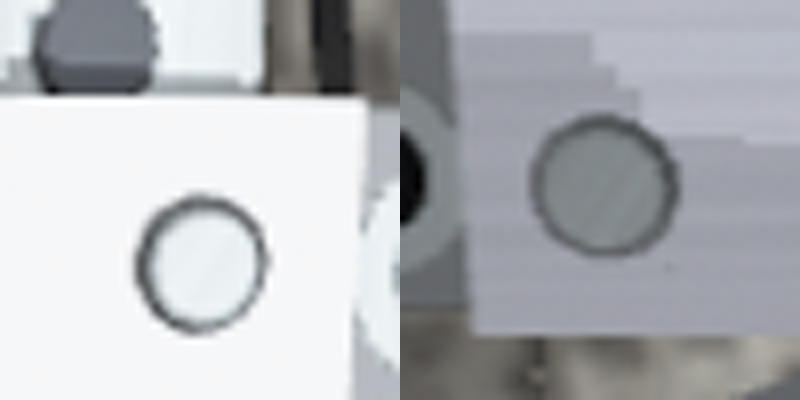

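Call:
drive_tool:
  rows:
    - {"x":0,"y":0,"z":0.5,"rx":0,"ry":0,"rz":0,"grip":0.8}
    - {"x":0,"y":0,"z":1,"rx":0,"ry":0,"rz":0,"grip":0.8}
    - {"x":0,"y":0,"z":1.5,"rx":0,"ry":0,"rz":0,"grip":0.8}
    - {"x":0,"y":0,"z":2,"rx":0,"ry":0,"rz":0,"grip":0.8}
    - {"x":0,"y":0,"z":2,"rx":0,"ry":0,"rz":0,"grip":0.8}

```text
clock: 22.65
ee_pos: [581.9, -17.5, 66.5]
eef_rot: [-3.141, -0.07, 0.0]
force: [-0.5, 0.3, -0.1]
gripper_width: 0.353
```

Call:
drive_tool:
  rows:
    - {"x":0,"y":0,"z":0.5,"rx":0,"ry":0,"rz":0,"grip":0.8}
    - {"x":0,"y":0,"z":1,"rx":0,"ry":0,"rz":0,"grip":0.8}
    - {"x":0,"y":0,"z":1.5,"rx":0,"ry":0,"rz":0,"grip":0.8}
    - {"x":0,"y":0,"z":2,"rx":0,"ry":0,"rz":0,"grip":0.8}
    - {"x":0,"y":0,"z":2,"rx":0,"ry":0,"rz":0,"grip":0.8}

```text
clock: 23.15
ee_pos: [581.9, -17.5, 64.5]
eef_rot: [-3.141, -0.07, 0.0]
force: [-0.2, 0.2, -0.3]
gripper_width: 0.35
```

```bash
python3 - <<'E'
from h import *
im,d,c=shot('wrist','w16')
s=arm.sense(); print(s['clock'],s['ee_pos'],s['force'],s['wrist_torque'],s['eef_rot'],s['gripper_width']*94)
a=cv2.resize(im[60:110,295:345],None,fx=8,fy=8,interpolation=cv2.INTER_CUBIC)
b=cv2.resize(im[175:225,175:225],None,fx=8,fy=8,interpolation=cv2.INTER_CUBIC)
cv2.imwrite('pics/w16e.png',np.hstack([a,b]))
E
```

```text
23.2 [581.91640605 -17.49257912  64.50324729] [ 0.3267588   0.48933723 -0.55172679] [-0.09122999  0.17418729  0.00175155] [-3.14070283e+00 -7.02845648e-02  9.31574351e-05] 32.88142706750315
```

View pics/w16e.png

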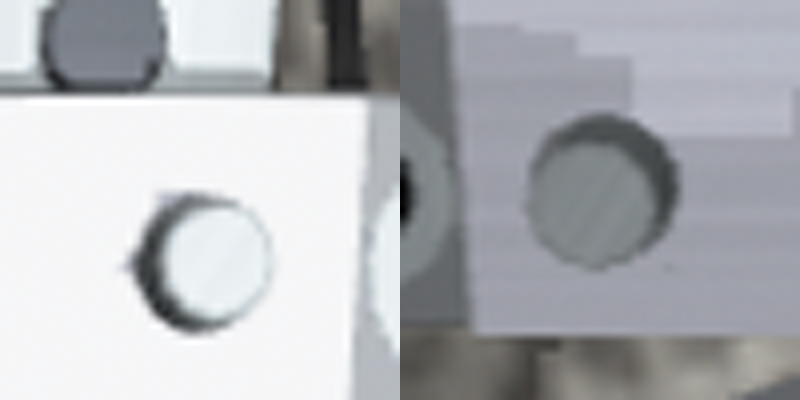

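Call:
drive_tool:
  rows:
    - {"x":0,"y":0,"z":0.5,"rx":0,"ry":0,"rz":0,"grip":0.8}
    - {"x":0,"y":0,"z":1,"rx":0,"ry":0,"rz":0,"grip":0.8}
    - {"x":0,"y":0,"z":1.5,"rx":0,"ry":0,"rz":0,"grip":0.8}
    - {"x":0,"y":0,"z":2,"rx":0,"ry":0,"rz":0,"grip":0.8}
    - {"x":0,"y":0,"z":2.5,"rx":0,"ry":0,"rz":0,"grip":0.8}
    - {"x":0,"y":0,"z":2.5,"rx":0,"ry":0,"rz":0,"grip":0.8}

```text
clock: 23.8
ee_pos: [581.9, -17.5, 61.9]
eef_rot: [-3.141, -0.07, 0.0]
force: [-0.1, -0.4, -1.2]
gripper_width: 0.351
```

Call:
drive_tool:
  rows:
    - {"x":0,"y":0,"z":0.4,"rx":0,"ry":0,"rz":0,"grip":0.8}
    - {"x":0,"y":0,"z":0.7,"rx":0,"ry":0,"rz":0,"grip":0.8}
    - {"x":0,"y":0,"z":0.7,"rx":0,"ry":0,"rz":0,"grip":0.8}

```text
clock: 24.1
ee_pos: [581.9, -17.5, 61.3]
eef_rot: [-3.141, -0.07, 0.0]
force: [-0.5, -0.1, -1.1]
gripper_width: 0.349
```

Call:
drive_tool:
  rows:
    - {"x":0,"y":0,"z":0.3,"rx":0,"ry":0,"rz":0,"grip":0.8}
    - {"x":0,"y":0,"z":0.5,"rx":0,"ry":0,"rz":0,"grip":0.8}
    - {"x":0,"y":0,"z":0.5,"rx":0,"ry":0,"rz":0,"grip":0.8}

```text
clock: 24.4
ee_pos: [581.9, -17.5, 60.8]
eef_rot: [-3.141, -0.07, 0.0]
force: [0.8, 0.2, -0.7]
gripper_width: 0.349
```

Call:
drive_tool:
  rows:
    - {"x":0,"y":0,"z":0.2,"rx":0,"ry":0,"rz":0,"grip":0.8}
    - {"x":0,"y":0,"z":0.4,"rx":0,"ry":0,"rz":0,"grip":0.8}
    - {"x":0,"y":0,"z":0.4,"rx":0,"ry":0,"rz":0,"grip":0.8}

```text
clock: 24.7
ee_pos: [581.9, -17.5, 60.4]
eef_rot: [-3.141, -0.07, 0.0]
force: [-0.0, 0.3, -0.4]
gripper_width: 0.348
```

Call:
drive_tool:
  rows:
    - {"x":0,"y":0,"z":0.2,"rx":0,"ry":0,"rz":0,"grip":0.8}
    - {"x":0,"y":0,"z":0.4,"rx":0,"ry":0,"rz":0,"grip":0.8}
    - {"x":0,"y":0,"z":0.4,"rx":0,"ry":0,"rz":0,"grip":0.8}

```text
clock: 25.0
ee_pos: [581.9, -17.5, 60.1]
eef_rot: [-3.141, -0.07, -0.0]
force: [0.0, 0.1, -0.5]
gripper_width: 0.351
```

Call:
drive_tool:
  rows:
    - {"x":0,"y":0,"z":0.2,"rx":0,"ry":0,"rz":0,"grip":0.8}
    - {"x":0,"y":0,"z":0.4,"rx":0,"ry":0,"rz":0,"grip":0.8}
    - {"x":0,"y":0,"z":0.4,"rx":0,"ry":0,"rz":0,"grip":0.8}

```text
clock: 25.3
ee_pos: [581.9, -17.5, 59.7]
eef_rot: [-3.141, -0.07, -0.0]
force: [0.4, -0.2, -0.4]
gripper_width: 0.349
```

```bash
python3 - <<'E'
from h import *
s=arm.sense(); print(s['clock'],s['ee_pos'],s['force'],s['wrist_torque'],s['eef_rot'],s['gripper_width']*94)
E
```

```text
25.3 [581.94521811 -17.50163227  59.65009872] [ 0.38139458 -0.19140693 -0.36334079] [-0.02823925  0.19122256  0.0028206 ] [-3.14071290e+00 -7.03369828e-02 -8.74859884e-05] 32.815908231869365
```

Call:
drive_tool:
  rows:
    - {"x":0,"y":0,"z":0.2,"rx":0,"ry":0,"rz":0,"grip":0.8}
    - {"x":0,"y":0,"z":0.4,"rx":0,"ry":0,"rz":0,"grip":0.8}
    - {"x":0,"y":0,"z":0.4,"rx":0,"ry":0,"rz":0,"grip":0.8}

```text
clock: 25.6
ee_pos: [582.0, -17.5, 59.4]
eef_rot: [-3.141, -0.07, -0.0]
force: [-0.2, -0.0, 0.0]
gripper_width: 0.352
```

```bash
python3 - <<'E'
from h import *
s=arm.sense(); print(s['clock'],s['ee_pos'],s['force'],s['wrist_torque'],s['eef_rot'],s['gripper_width']*94)
E
```

```text
25.6 [581.97112148 -17.47327009  59.36522059] [-0.22975638 -0.03571684  0.0067019 ] [-0.03483858  0.12479164 -0.0089053 ] [-3.14072788e+00 -7.03508922e-02 -2.33632356e-04] 33.10504366556791
```

Call:
drive_tool:
  rows:
    - {"x":0,"y":0,"z":0.15,"rx":0,"ry":0,"rz":0,"grip":0.8}
    - {"x":0,"y":0,"z":0.3,"rx":0,"ry":0,"rz":0,"grip":0.8}
    - {"x":0,"y":0,"z":0.3,"rx":0,"ry":0,"rz":0,"grip":0.8}

```text
clock: 25.9
ee_pos: [582.0, -17.5, 59.2]
eef_rot: [-3.141, -0.07, -0.0]
force: [-0.7, -0.1, 2.1]
gripper_width: 0.349
```

```bash
python3 - <<'E'
from h import *
s=arm.sense(); print(s['clock'],s['ee_pos'],s['force'],s['wrist_torque'],s['eef_rot'],s['gripper_width']*94)
E
```

```text
25.9 [581.9808114  -17.47635864  59.17980358] [-0.68481473 -0.05843646  2.12634814] [-0.03607068  0.2858376   0.01825313] [-3.14074402e+00 -7.03834517e-02 -4.14091754e-04] 32.78213236579673
```

Call:
drive_tool:
  rows:
    - {"x":0,"y":0,"z":0.15,"rx":0,"ry":0,"rz":0,"grip":0.8}
    - {"x":0,"y":0,"z":0.3,"rx":0,"ry":0,"rz":0,"grip":0.8}
    - {"x":0,"y":0,"z":0.3,"rx":0,"ry":0,"rz":0,"grip":0.8}

```text
clock: 26.2
ee_pos: [582.0, -17.5, 58.9]
eef_rot: [-3.141, -0.07, -0.0]
force: [-1.4, 1.0, 2.4]
gripper_width: 0.348
```

```bash
python3 - <<'E'
from h import *
im,d,c=shot('wrist','w17')
s=arm.sense(); print(s['clock'],s['ee_pos'],s['force'],s['wrist_torque'],s['eef_rot'],s['gripper_width']*94)
a=cv2.resize(im[60:110,295:345],None,fx=8,fy=8,interpolation=cv2.INTER_CUBIC)
b=cv2.resize(im[175:225,175:225],None,fx=8,fy=8,interpolation=cv2.INTER_CUBIC)
cv2.imwrite('pics/w17e.png',np.hstack([a,b]))
E
```

```text
26.25 [581.9881712  -17.50718847  58.87575398] [-1.06073103  0.0239372   3.02248066] [-0.03681665  0.29444565  0.0303122 ] [-3.14077835e+00 -7.04165031e-02 -3.66399374e-04] 33.34452986511284
```

View pics/w17e.png

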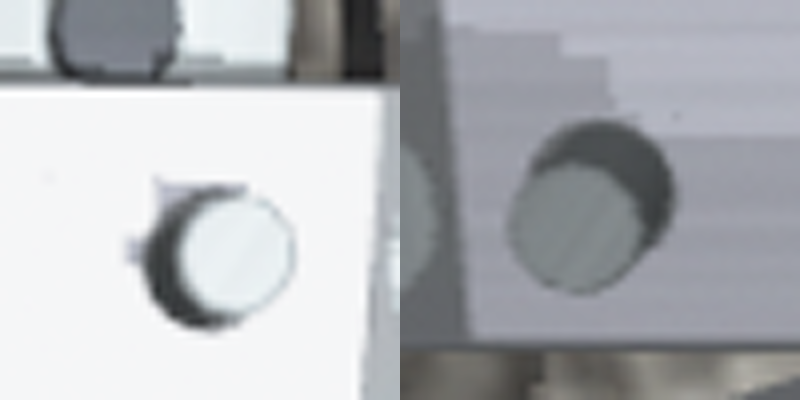

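View pics/w17.png

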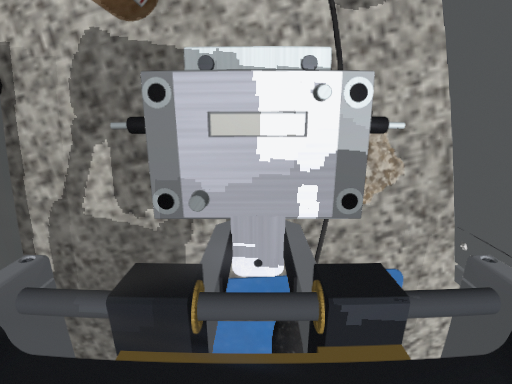

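Call:
drive_tool:
  rows:
    - {"x":0,"y":0,"z":0,"rx":0,"ry":0,"rz":0,"grip":0.63}
    - {"x":0,"y":0,"z":0,"rx":0,"ry":0,"rz":0,"grip":0.6}
    - {"x":0,"y":0,"z":0,"rx":0,"ry":0,"rz":0,"grip":0.55}
    - {"x":0,"y":0,"z":0,"rx":0,"ry":0,"rz":0,"grip":0.5}
    - {"x":0,"y":0,"z":0,"rx":0,"ry":0,"rz":0,"grip":0.45}
    - {"x":0,"y":0,"z":0,"rx":0,"ry":0,"rz":0,"grip":0.4}

```text
clock: 26.85
ee_pos: [581.9, -17.5, 58.6]
eef_rot: [-3.141, -0.07, 0.0]
force: [1.8, 0.5, -0.3]
gripper_width: 0.589
```

```bash
python3 - <<'E'
from h import *
im,d,c=shot('wrist','w18')
s=arm.sense(); print(s['clock'],s['ee_pos'],s['force'],s['wrist_torque'],s['eef_rot'],s['gripper_width']*94)
E
```

```text
26.9 [581.94967129 -17.51497394  58.59573941] [ 0.53733377 -0.64834078  0.59696105] [-0.06879072  0.12559409  0.01444151] [-3.14073793e+00 -7.03510895e-02  1.72647534e-05] 56.03415201455521
```

View pics/w18.png

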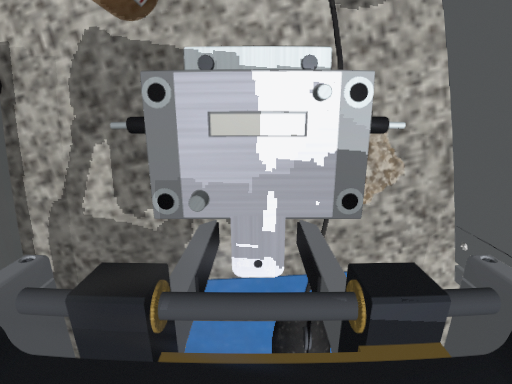

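Call:
drive_tool:
  rows:
    - {"x":0,"y":0,"z":-5,"rx":0,"ry":0,"rz":0,"grip":0.4}
    - {"x":0,"y":0,"z":-15,"rx":0,"ry":0,"rz":0,"grip":0.4}
    - {"x":0,"y":0,"z":-35,"rx":0,"ry":0,"rz":0,"grip":0.4}
    - {"x":0,"y":0,"z":-60,"rx":0,"ry":0,"rz":0,"grip":0.4}
    - {"x":0,"y":0,"z":-85,"rx":0,"ry":0,"rz":0,"grip":0.4}
    - {"x":0,"y":0,"z":-105,"rx":0,"ry":0,"rz":0,"grip":0.4}
    - {"x":0,"y":0,"z":-115,"rx":0,"ry":0,"rz":0,"grip":0.4}
    - {"x":0,"y":0,"z":-120,"rx":0,"ry":0,"rz":0,"grip":0.4}
    - {"x":0,"y":0,"z":-120,"rx":0,"ry":0,"rz":0,"grip":0.4}
    - {"x":0,"y":0,"z":-120,"rx":0,"ry":0,"rz":0,"grip":0.4}

```text
clock: 27.9
ee_pos: [581.3, -17.4, 177.8]
eef_rot: [-3.14, -0.07, 0.003]
force: [-0.2, 0.6, 1.0]
gripper_width: 0.598
```

```bash
python3 - <<'E'
from h import *
im,d,c=shot('wrist','w19')
s=arm.sense(); print(s['clock'],s['ee_pos'],s['force'],s['eef_rot'])
m=np.zeros(d.shape,bool); 
v,u=np.mgrid[60:260,150:370]; w=px2w(c,np.c_[u.ravel(),v.ravel()],d[60:260,150:370].ravel())
Rm=R.from_euler('z',0.05).as_matrix()[:2,:2]; l=(w[:,:2]-[643.1,-14.9])@Rm
def st(n,k): print(n,k.sum(),np.percentile(w[k,2],[10,50,90]).round(2))
st('tab',(abs(l[:,0]+63)<12)&(abs(l[:,1])<12)); st('main back',(abs(l[:,0]+20)<10)&(abs(l[:,1])<25)); st('main front',(abs(l[:,0]-31)<6)&(abs(l[:,1])<25))
st('left',(abs(l[:,0])<25)&(abs(l[:,1]-38)<5)&(l[:,0]>-20)); st('right',(abs(l[:,0])<18)&(abs(l[:,1]+38)<5)); st('face L',(abs(l[:,0])<20)&(abs(l[:,1]-55)<6)); st('face R',(abs(l[:,0])<20)&(abs(l[:,1]+55)<6))
k=(abs(l[:,0]+20)<75)&(abs(l[:,1])<12)&(l[:,0]<3)&(l[:,0]>-78); A=np.c_[l[k],np.ones(k.sum())]; print('slope',np.linalg.lstsq(A,w[k,2],rcond=None)[0])
cv2.imwrite('pics/w19c.png',cv2.resize(im[60:260,140:380],None,fx=3.3,fy=2.9,interpolation=cv2.INTER_CUBIC))
E
```

```text
27.95 [581.23668968 -17.42826166 177.56530242] [-0.15918959 -0.42748132 -0.47038782] [-3.14035569 -0.07028397  0.00331009]
tab 505 [58.97 59.84 60.72]
main back 932 [58.95 59.8  60.7 ]
main front 669 [58.96 59.83 60.66]
left 458 [58.84 59.8  60.67]
right 369 [58.89 59.78 60.67]
face L 469 [56.35 57.28 58.19]
face R 472 [56.41 57.33 58.24]
slope [-1.22327759e-03  9.80602806e-05  5.97827916e+01]
```

View pics/w19c.png

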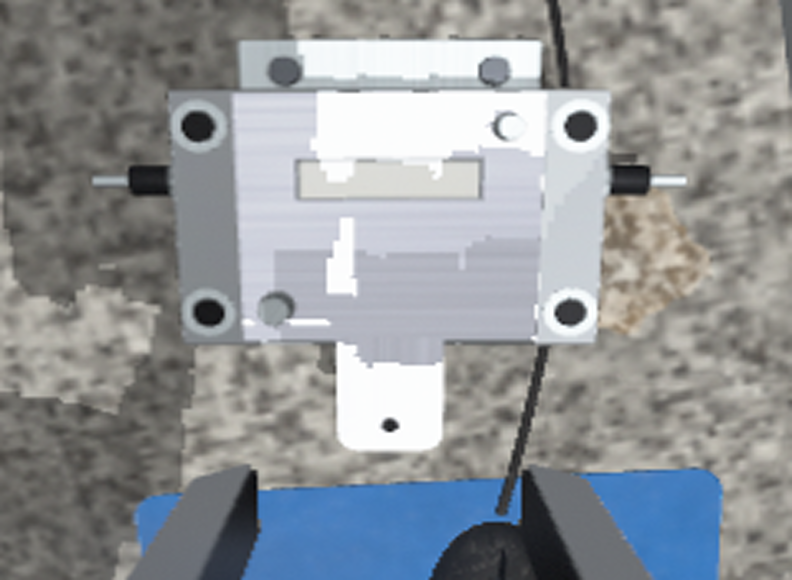

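The spacer lies flat on the face. Its top is 2.5 mm above the face everywhere, the slope is about 0.001, and both pins come through their holes. The arm is clear, so I'm handing in.

```bash
python3 - <<'E'
from h import *
print(arm.job_done())
E
```

```text
the job is handed in; nothing more can be done
None
```

The spacer is fitted to the flow cell, fully home on its face, and released. I handed the job in at about 28 s of the 58 s allowed; it returned no verdict.

**What I did**
- **Slide:** I pressed the spacer with two slightly open fingertips at about 4–5 N, with single readings up to 5.9 N. I slid and turned it until the middle of its tab hung about 21 mm out past the pan's front edge.
- **Lift:** I pinched the tab by its sides with 30 N and lifted the spacer off. It stayed level, and the gripper read 33 mm open.
- **Fit:** Through the holes I could see the pins and corrected a sideways error of 0.9 mm. I then lowered the spacer in small steps and felt the face at 2–3 N. After letting go, I raised the arm about 120 mm clear.

**Last checks**
- **Seating:** The depth picture puts the spacer's top 2.5 mm above the cell's face at the tab, front, back and both sides. Its slope is about 0.001 rad, and both pins stand through their holes.
- **Disagreements:**
    - Camera heights read about 1 mm lower than touch did.
    - At first the spacer did not follow the tool's turn, leaving it about 0.03 rad off the tool, but it ended aligned with the pan.
    - The spacer seemed to tip slightly in the grip as it touched down, and lay flat once released.
- **Not checked:** I did not measure the bystanders again at the end; no force reading suggested touching one.

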